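# Seat boards in the tester and start it with the key

### The arm

A 6-joint arm with a two-finger parallel gripper is mounted at the origin on the work surface. World frame = base frame: x ahead of the robot, y to its left, z up, the work surface at z = 0. Lengths are in m, angles in rad, forces in N, time in s.
With the tool pointing down it reaches from about 0.15 to 0.775 m from the base axis. Payload 6.1 kg.
Tool frame: the origin (TCP) lies between the finger pads; the fingertips stand 11 mm ahead of it and the grasp point (between the pads) lies 8 mm behind it; z points along the fingers, y is the line along which they close (so a half turn about z gives the same grasp; the last joint's range is limited). The gripper opens to 85 mm and grips with 20 to 120 N. Pads are 22 mm wide; open, the fingers measure 114 mm over their backs; the gripper's body (76 mm by 85 mm) begins 54 mm behind the grasp point. The pads swing forward as they close: fully open they stand 13 mm farther back than shut.
Start: joints at [-1.305, 0.126, -0.04, 1.405, 0, 1.571], TCP at [0.138, -0.507, 0.242] pointing down, gripper open.
Joint ranges: [-2.72, 2.72], [-0.95, 1.95], [-1.27, 1.35], [-1.78, 2.02], [-1.46, 1.47], [-3.14, 3.14]. Speed limits (rad/s): [2.39, 2.39, 3.01, 3.14, 3.14, 3.14].

### API

Orientations are given as a rotation vector (axis times angle).
In Python, from station import manip gives the robot as it stands.
- The arm moves only by the tool arm_command, never from a script. Its argument "increments" is one flat list of numbers, 5 for each row, row after row: the opening, from -1 (shut) to 1 (fully open), then the shift along the tool's x, y, z scaled (see below), then the turn about the tool's z scaled (see below). In form: [grip, x, y, z, spin, grip, x, y, z, spin, ...]. A call has 1 to 5 rows; each row is the pose to reach, as a shift and turn from the pose commanded when the call began, along the tool's axes at that moment; what a row does not reach only later rows make up. The controller multiplies each number of a shift by 0.8 m and each number of a turn by 45 degrees. A row lasts 1/12 s, in which the tool goes at most 41.7 mm and 7.16 degrees, less where a joint would pass 70% of its speed; a pose out of reach is approached as far as the arm can. A call with a number of a shift or a turn outside -1 to 1 is refused whole. A call with a gripper value outside its range is refused whole. The fingers move at their own pace and stop on an object; "squeeze" is the grip in N (left out, the last holds). Time passes only in rows, so rows that repeat a pose let the fingers close. It gives the time, the measured TCP pose, the force, the opening and the grip force at its end, in the units of the state.
- manip.sense(): the state, without advancing time (a new reading comes with each control period).
- manip.get_image(name): name is "scene" or "side" or "wrist"; returns a dict with "color" (420x560x3 uint8, red, green, blue), "z_map" (420x560 float32, m along the optical axis (not along the pixel's ray), 0 where there is no reading), "camera_matrix" (3x3 intrinsics, pixels), "D" ([k1, k2, p1, p2, k3] as OpenCV has them; the pictures are not rectified), "eye" and "rotation" of the camera in the world. Camera axes: x right, y down, z forward; pixel columns grow to the right and rows downward; lengths in m; the calibration is good to about 2 mm. A picture is of the moment at which its call begins.
- manip.job_done(): hands the job in; it is judged then, once.
Trained networks look in the newest picture that a camera, given by its name, has taken for a name from the list of things; names that differ only in an ending like _2 or _b are one class to them, and where a whole thing is asked for, a point or a joint stands for the part that bears it (a point fixed in the world has none). Each returns a list of dicts, best first, with "score" (0 to 1); they miss things now and then, are a little off and sometimes report something else, mostly with a low value. They report only what shows in the picture. A call takes as long as a camera call.
- manip.search_frame(camera, query): "location" ([row, column] in pixels, amid what is visible of it).
- manip.tip_of(camera, query): "location" ([row, column] in pixels: a listed point, or the origin of a listed thing).
The state is a dict: "time": time; "qpos": joint angles; "qd": joint speeds; "joint_torque": joint torques, N m; "tool_pos": TCP position; "ee_rot": TCP orientation; "contact_force": force on the tool from outside, world axes, zero at the start; "ft_torque": the same for the moment, N m; "width": opening from 0.0 (shut) to 1.0 (fully open); "grasp_force": force on a finger pad.
Only numpy, scipy, OpenCV 4.12 (cv2) and the standard library are available. Lean on these libraries where they do the work, as an engineer would, in place of code of your own. Each camera call takes 0.05 s, during which the arm holds its last target. There are 200 camera calls.

### The job

Load every repaired blue circuit board into a nest of its own in the board tester and press each one down until it sits level and fully home. Then take the red key from its wooden stand, insert it all the way into the key switch, turn it clockwise to the stop to start the test, and put the key back fully down in its stand. Leave the multimeter, phone, flux jar and screwdriver where they are, and at the end have all boards home and the switch still on.

Things in the scene. Friction and masses are not known exactly. Their poses are not given: they have to be found in the camera images.
- tester: board tester, fixed: black base 105 x 264 x 16 mm with an aluminium frame 85 x 244 mm, rim 30 mm above the table, and four pockets (nests) side by side along y, 59 mm apart. Each pocket is 69 mm (x) x 51 mm (y) with 8 mm walls; its yellow floor is a carrier plate, 3 mm below the rim when up and 8 mm below when down. Origin: underside centre
- nest0 (a point): reference point in nest 0 of the tester: where the centre of a board's underside lies once the board is fully home (a board rests 5 mm higher while its carrier is still up), 8 mm below the rim. x along the nest's long side, z up. Nest 0 is at the tester's -y end
- nest1 (a point): reference point in nest 1 of the tester: where the centre of a board's underside lies once the board is fully home (a board rests 5 mm higher while its carrier is still up), 8 mm below the rim. x along the nest's long side, z up. Nest 1 is next to nest 0
- nest2 (a point): reference point in nest 2 of the tester: where the centre of a board's underside lies once the board is fully home (a board rests 5 mm higher while its carrier is still up), 8 mm below the rim. x along the nest's long side, z up. Nest 2 is next to nest 3
- nest3 (a point): reference point in nest 3 of the tester: where the centre of a board's underside lies once the board is fully home (a board rests 5 mm higher while its carrier is still up), 8 mm below the rim. x along the nest's long side, z up. Nest 3 is at the tester's +y end
- carrier0 (a joint): travel of the yellow carrier plate of nest 0, in m: 0 up (as it starts), 0.005 fully down. It moves straight down when pushed with more than about 10 N, and stays where it is left (no spring; it does not come back up)
- carrier1 (a joint): travel of the yellow carrier plate of nest 1, in m: 0 up (as it starts), 0.005 fully down. It moves straight down when pushed with more than about 10 N, and stays where it is left (no spring; it does not come back up)
- carrier2 (a joint): travel of the yellow carrier plate of nest 2, in m: 0 up (as it starts), 0.005 fully down. It moves straight down when pushed with more than about 10 N, and stays where it is left (no spring; it does not come back up)
- carrier3 (a joint): travel of the yellow carrier plate of nest 3, in m: 0 up (as it starts), 0.005 fully down. It moves straight down when pushed with more than about 10 N, and stays where it is left (no spring; it does not come back up)
- boardA: repaired circuit board, loose, 60 g: blue board 64 x 46 x 5 mm with an aluminium heat sink 30 (x) x 26 (y) x 14 mm standing centred on it (total height 19 mm). Grip the heat sink across its 26 mm width (y). Origin: underside centre; x along the 64 mm side, z up. Fits any nest, either way round, 2.5 mm to spare per side. Three or four boards are present, flat on the table at first
- boardB: repaired circuit board, loose, 60 g: blue board 64 x 46 x 5 mm with an aluminium heat sink 30 (x) x 26 (y) x 14 mm standing centred on it (total height 19 mm). Grip the heat sink across its 26 mm width (y). Origin: underside centre; x along the 64 mm side, z up. Fits any nest, either way round, 2.5 mm to spare per side. Three or four boards are present, flat on the table at first
- boardC: repaired circuit board, loose, 60 g: blue board 64 x 46 x 5 mm with an aluminium heat sink 30 (x) x 26 (y) x 14 mm standing centred on it (total height 19 mm). Grip the heat sink across its 26 mm width (y). Origin: underside centre; x along the 64 mm side, z up. Fits any nest, either way round, 2.5 mm to spare per side. Three or four boards are present, flat on the table at first
- boardD: repaired circuit board, loose, 60 g: blue board 64 x 46 x 5 mm with an aluminium heat sink 30 (x) x 26 (y) x 14 mm standing centred on it (total height 19 mm). Grip the heat sink across its 26 mm width (y). Origin: underside centre; x along the 64 mm side, z up. Fits any nest, either way round, 2.5 mm to spare per side. Three or four boards are present, flat on the table at first
- key: key, loose, 50 g, 60 mm tall, starts upright in the stand. From the bottom: steel blade 14 (x) x 6 (y) x 20 mm, round collar 26 mm across and 4 mm thick, red grip plate 34 (x) x 12 (y) x 36 mm tall. Origin: centre of the blade's lower end; z up along the key, x along the blade's 14 mm side. It works either way round (half a turn)
- keystand: wooden key stand, fixed, 60 x 60 x 34 mm, with one slot 17 (x) x 9 (y) x 24 mm deep in the middle of its top. Origin: underside centre. The key's collar rests on its top
- keystand_hole0 (a point): centre of the mouth of the stand's slot, on its top face (34 mm above the table); x along the slot's long side, z up. The parked key's origin is 20 mm below it
- switchbox: key switch housing, fixed, grey box 90 x 90 x 30 mm with a red (off) and a green (on) dot; a steel cylinder knob, 46 mm across and 24 mm tall, stands in the middle of its top. Origin: underside centre
- slot (a point): centre of the key slot's mouth on top of the knob, on its turning axis (54 mm above the table). The slot is 16 (x) x 8 (y) x 22 mm deep; this frame turns with the knob, x along the slot's long side, z up. With the key fully in (collar on the knob) the key's origin is 20 mm below this point
- switch (a joint): angle of the cylinder knob in rad, growing clockwise seen from above: starts between 0 and 0.25 (off, red mark towards the red dot), stop at 1.4 (on). The key turns it after up to 0.2 rad of play; friction 0.08 N m, it stays where it is left
- multimeter: green and black multimeter 85 x 150 x 36 mm, bystander, leave alone. Origin: underside centre
- phone: dark red phone 72 x 146 x 9 mm, bystander, leave alone. Origin: underside centre
- fluxjar: flux jar 52 mm across, 60 mm tall, bystander, leave alone. Origin: underside centre
- driver: orange-handled screwdriver 170 mm long, bystander, leave alone. Origin: near its middle, on the table

How it is judged:
On the way, in this order (a step that is already met when the one before it is completed fails the run):
1. every board is pressed home in a nest (((horizontal distance between boardA and nest0 below 0.006 m and z of boardA in the frame of nest0 between -0.004 and 0.0017 m and angle between boardA's own z axis and vertical below 0.05 rad) or (horizontal distance between boardA and nest1 below 0.006 m and z of boardA in the frame of nest1 between -0.004 and 0.0017 m and angle between boardA's own z axis and vertical below 0.05 rad) or (horizontal distance between boardA and nest2 below 0.006 m and z of boardA in the frame of nest2 between -0.004 and 0.0017 m and angle between boardA's own z axis and vertical below 0.05 rad) or (horizontal distance between boardA and nest3 below 0.006 m and z of boardA in the frame of nest3 between -0.004 and 0.0017 m and angle between boardA's own z axis and vertical below 0.05 rad)) and ((horizontal distance between boardB and nest0 below 0.006 m and z of boardB in the frame of nest0 between -0.004 and 0.0017 m and angle between boardB's own z axis and vertical below 0.05 rad) or (horizontal distance between boardB and nest1 below 0.006 m and z of boardB in the frame of nest1 between -0.004 and 0.0017 m and angle between boardB's own z axis and vertical below 0.05 rad) or (horizontal distance between boardB and nest2 below 0.006 m and z of boardB in the frame of nest2 between -0.004 and 0.0017 m and angle between boardB's own z axis and vertical below 0.05 rad) or (horizontal distance between boardB and nest3 below 0.006 m and z of boardB in the frame of nest3 between -0.004 and 0.0017 m and angle between boardB's own z axis and vertical below 0.05 rad)) and ((horizontal distance between boardC and nest0 below 0.006 m and z of boardC in the frame of nest0 between -0.004 and 0.0017 m and angle between boardC's own z axis and vertical below 0.05 rad) or (horizontal distance between boardC and nest1 below 0.006 m and z of boardC in the frame of nest1 between -0.004 and 0.0017 m and angle between boardC's own z axis and vertical below 0.05 rad) or (horizontal distance between boardC and nest2 below 0.006 m and z of boardC in the frame of nest2 between -0.004 and 0.0017 m and angle between boardC's own z axis and vertical below 0.05 rad) or (horizontal distance between boardC and nest3 below 0.006 m and z of boardC in the frame of nest3 between -0.004 and 0.0017 m and angle between boardC's own z axis and vertical below 0.05 rad)) and ((horizontal distance between boardD and nest0 below 0.006 m and z of boardD in the frame of nest0 between -0.004 and 0.0017 m and angle between boardD's own z axis and vertical below 0.05 rad) or (horizontal distance between boardD and nest1 below 0.006 m and z of boardD in the frame of nest1 between -0.004 and 0.0017 m and angle between boardD's own z axis and vertical below 0.05 rad) or (horizontal distance between boardD and nest2 below 0.006 m and z of boardD in the frame of nest2 between -0.004 and 0.0017 m and angle between boardD's own z axis and vertical below 0.05 rad) or (horizontal distance between boardD and nest3 below 0.006 m and z of boardD in the frame of nest3 between -0.004 and 0.0017 m and angle between boardD's own z axis and vertical below 0.05 rad))), for 0.2 s.
2. the key is fully in the switch, still off (z of key in the frame of slot below -0.0165 m and horizontal distance between key and slot below 0.004 m and angle between key's own z axis and vertical below 0.12 rad and value of joint switch below 0.9 rad), for 0.1 s.
3. the key in the switch has turned it clockwise to the stop (z of key in the frame of slot below -0.0165 m and horizontal distance between key and slot below 0.004 m and angle between key's own z axis and vertical below 0.12 rad and value of joint switch above 1.22 rad), for 0.2 s.
At the end, for the whole second after the job is handed in: Every board present lies at the bottom of a nest (within 6 mm sideways, less than 1.7 mm above fully home, tilted less than 0.05 rad), the switch is past 1.22 rad, the key stands in its stand (at least 16.5 mm deep, within 5 mm, tilt under 0.12 rad), and all are released and at rest (all of step 1 and value of joint switch above 1.22 rad and z of key in the frame of keystand_hole0 below -0.0165 m and horizontal distance between key and keystand_hole0 below 0.005 m and angle between key's own z axis and vertical below 0.12 rad and linear speed of each of boardA, boardB, boardC, boardD, key below 0.02 m/s); the robot touches nothing.
It fails at once if the multimeter is moved by more than 30 mm (distance of multimeter from where it was at the start of the episode above 0.03 m).
It fails at once if the phone is moved by more than 30 mm (distance of phone from where it was at the start of the episode above 0.03 m).
It fails at once if the flux jar is moved by more than 30 mm (distance of fluxjar from where it was at the start of the episode above 0.03 m).
It fails at once if the screwdriver is moved by more than 30 mm (distance of driver from where it was at the start of the episode above 0.03 m).
Of boardA, boardB, boardC, boardD only 3 to 4 are there at a start; the rules pass over those that are not, and their reading is None.
At some moment in a run one of boardA, boardB, boardC, boardD may be knocked a few centimetres aside while the robot is not near it.
It also fails if it takes over 208 s, if anything falls off the work surface, if the arm or the gripper's body presses on something with over 40 N, if the wrist force passes 120 N, or if a joint passes its speed limit or range.

## Working session

There is one attempt and no reset: what is moved stays moved. The work goes in short steps, Python scripts to look and compute and a tool call to move; the robot and the scene stay as the last step left them, time stands still between calls to the robot, and variables do not carry over. Pictures are saved under pics/ and viewed, at most 14 in all, crops included, and the job is handed in when it is done.

Besides the shell and the picture viewer there is one more tool, called after ">>>" by a JSON object that holds its "fn" and its "kwargs", one argument or row to a line. arm_command: Moves the arm, as the interface text tells. Shifts and turns lie within -1 to 1; 1 stands for 0.8 m of shift or 45 degrees of turn. Its arguments: {"type":"object","properties":{"increments":{"type":"array","items":{"type":"number","minimum":-1,"maximum":1}},"squeeze":{"type":"number"}},"required":["increments"]}

```bash
ls; mkdir -p pics
python3 - <<'E'
from station import manip
import cv2
print(manip.sense())
for c in("scene","side"):
    im=manip.get_image(c); cv2.imwrite(f"pics/{c}0.png",im["color"][:,:,::-1]); print(c,im["camera_matrix"],im["D"],im["eye"],im["rotation"])
    for q in("boardA","key","slot","keystand","keystand_hole0","nest0","nest1","nest2","nest3","tester","switchbox","multimeter","phone","fluxjar","driver"):
        print(q,[(d["score"],[round(float(v)) for v in d["location"]]) for d in manip.tip_of(c,q)][:5])
E
```

```text
pics
{'time': 0.0, 'qpos': array([-1.30498761e+00,  1.26378663e-01, -4.06205137e-02,  1.40540786e+00,
       -3.36819082e-05,  1.57078540e+00]), 'qd': array([-0.00030492,  0.00075449,  0.00034768, -0.00098547, -0.0005399 ,
       -0.00026373]), 'joint_torque': array([ 3.45899889e-04, -4.35914433e+01,  3.52923954e+01,  1.72225444e-02,
       -4.92419758e-05,  4.90755042e-06]), 'tool_pos': array([ 0.13779787, -0.5061792 ,  0.24152344]), 'ee_rot': array([-3.11230729e+00, -4.16109332e-01,  3.87503187e-04]), 'contact_force': array([-0.96970326,  1.03625887,  0.45374511]), 'ft_torque': array([-0.00311434,  0.02016143,  0.00315545]), 'grasp_force': 0.0, 'width': 1.0000681306613903}
scene [[452.79414372   0.         276.78228917]
 [  0.         452.79414372 215.16751304]
 [  0.           0.           1.        ]] [-0.09335773  0.          0.          0.          0.        ] [1.08554764 0.67484145 1.14704517] [-0.96309344 -2.60060521  0.92216435]
boardA [(0.62, [290, 393])]
key [(0.44, [164, 236])]
slot [(0.48, [207, 229])]
keystand [(0.84, [162, 233])]
keystand_hole0 [(0.63, [158, 231]), (0.
[... 853 characters left out ...]
7298257  2.48654716 -1.38020223]
boardA [(0.35, [203, 282])]
key [(0.71, [182, 347])]
slot [(0.77, [188, 282])]
keystand [(0.84, [187, 347]), (0.69, [221, 329])]
keystand_hole0 [(0.76, [174, 346]), (0.35, [228, 251])]
nest0 [(0.76, [239, 241]), (0.62, [230, 253]), (0.61, [270, 218])]
nest1 [(0.76, [239, 241]), (0.62, [230, 253]), (0.61, [270, 218])]
nest2 [(0.76, [239, 241]), (0.62, [230, 253]), (0.61, [270, 218])]
nest3 [(0.76, [239, 241]), (0.62, [230, 253]), (0.61, [270, 218])]
tester [(0.97, [256, 235])]
switchbox [(0.64, [205, 284])]
multimeter [(0.59, [342, 148]), (0.27, [174, 390])]
phone [(0.85, [170, 292])]
fluxjar [(0.56, [356, 244])]
driver [(0.73, [176, 390]), (0.19, [230, 251])]
```

View pics/scene0.png

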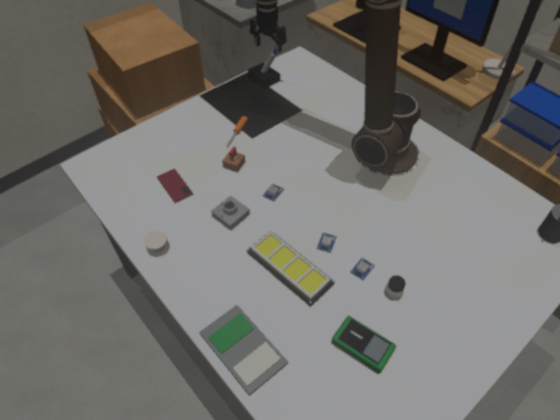

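View pics/side0.png

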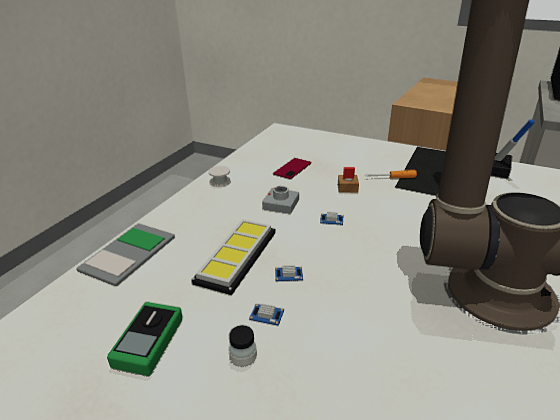

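The pictures show three blue boards: scene (191,273), (241,327), (267,362) as row, col. The tester is at scene (267,290), the switch at (210,230), the key in its stand at (160,234), the flux jar at (286,397) and the multimeter at (343,363).

```bash
cat > h.py <<'E'
from station import manip
import cv2, numpy as np
from scipy.spatial.transform import Rotation as R
def cloud(c):
    im=manip.get_image(c); h,w=im["z_map"].shape
    u,v=np.meshgrid(np.arange(w,dtype=float),np.arange(h,dtype=float))
    K=np.array(im["camera_matrix"]);D=np.array(im["D"],float)
    n=cv2.undistortPoints(np.stack([u,v],-1).reshape(-1,1,2),K,D).reshape(h,w,2)
    rot=np.array(im["rotation"]); M=rot if rot.shape==(3,3) else R.from_rotvec(rot).as_matrix()
    z=im["z_map"][...,None]
    P=np.concatenate([n*z,z],-1)@M.T+np.array(im["eye"])
    P[im["z_map"]<=0]=np.nan
    return im,P
def hsv(im): return cv2.cvtColor(im["color"],cv2.COLOR_RGB2HSV).astype(int)
def rays(im,px):  # px Nx2 (col,row) -> origin, world dirs
    K=np.array(im["camera_matrix"]);D=np.array(im["D"],float)
    n=cv2.undistortPoints(np.array(px,float).reshape(-1,1,2),K,D).reshape(-1,2)
    M=R.from_rotvec(np.array(im["rotation"])).as_matrix()
    return np.array(im["eye"]),np.c_[n,np.ones(len(n))]@M.T
def onz(im,px,z):
    o,d=rays(im,px); return o+d*((z-o[2])/d[:,2])[:,None]
def masks(im):
    H=hsv(im);h,s,v=H[...,0],H[...,1],H[...,2]
    return dict(blue=(h>100)&(h<125)&(s>110)&(v>50),yellow=(h>22)&(h<35)&(s>120)&(v>100),red=((h<6)|(h>174))&(s>140)&(v>90))
def blobs(im,P,m,amin=30,rng=(-.1,.85,-.8,.7)):
    ok=m&np.isfinite(P[...,0])&(P[...,0]>rng[0])&(P[...,0]<rng[1])&(P[...,1]>rng[2])&(P[...,1]<rng[3])
    k=cv2.morphologyEx(ok.astype(np.uint8),cv2.MORPH_CLOSE,np.ones((3,3),np.uint8))
    n,l,st,ce=cv2.connectedComponentsWithStats(k)
    out=[]
    for i in range(1,n):
        if st[i,4]<amin: continue
        q=P[(l==i)&ok]; 
        (cx,cy),(w,h),a=cv2.minAreaRect((q[:,:2]*1000).astype(np.float32))
        if w<h: w,h,a=h,w,a+90
        out.append((np.median(q[:,2]),cx/1e3,cy/1e3,w,h,(a+90)%180-90,int(st[i,4]),ce[i]))
    return out
E
python3 - <<'E'
from h import *
np.set_printoptions(precision=3,suppress=True)
for c in("scene","side"):
    im,P=cloud(c)
    print(c,P[250:400:70,100:500:100].reshape(-1,3))
    for k,m in masks(im).items():
        for b in blobs(im,P,m,15): print(k,*[round(float(x),3) for x in b[:6]],b[6],b[7])
    for n,q in(("scene",dict(sw=(229,207),jar=(397,280),mm=(362,347),tester=(290,267))),):
        if n==c:
            for a,(u,v) in q.items(): print(a,P[v,u])
im,P=cloud("wrist");print(im["camera_matrix"],im["D"],im["eye"],im["rotation"])
E
```

```text
scene [[ 0.954 -0.922 -0.747]
 [ 0.766 -0.087 -0.001]
 [ 0.536  0.117  0.005]
 [ 0.302  0.316  0.001]
 [ 1.137 -0.564 -0.75 ]
 [ 0.9    0.109  0.003]
 [ 0.69   0.287  0.001]
 [ 0.483  0.47   0.002]
 [ 1.291 -0.27  -0.751]
 [ 0.962  0.001 -0.747]
 [ 0.819  0.43   0.001]
 [ 0.63   0.596  0.   ]]
yellow 0.027 0.607 0.051 61.716 46.511 4.055 231 [268.065 245.117]
yellow 0.027 0.603 0.111 62.319 44.533 4.686 250 [281.968 256.656]
yellow 0.027 0.599 0.169 62.367 44.236 4.428 272 [296.426 268.717]
yellow 0.028 0.593 0.228 63.369 45.903 4.424 291 [311.632 281.076]
sw [ 0.619 -0.126  0.055]
jar [0.43  0.396 0.065]
mm [0.634 0.461 0.038]
tester [0.61  0.154 0.03 ]
side [[ 0.937  0.271  0.   ]
 [ 0.7    0.16   0.   ]
 [ 0.468  0.048 -0.002]
 [ 0.237 -0.062 -0.003]
 [ 0.749  0.453  0.001]
 [ 0.558  0.361  0.   ]
 [ 0.37   0.269 -0.001]
 [ 0.182  0.184  0.003]
 [ 0.622  0.577  0.   ]
 [ 0.461  0.498 -0.001]
 [ 0.302  0.422  0.001]
 [ 0.145  0.343 -0.004]]
blue 0.17 0.004 -0.595 49.639 16.418 -40.603 142 [523.169 130.049]
blue 0.005 0.444 -0.116 59.68 48.731 19.124 97 [331.021 220.113]
blue 0.005 0.452 0.151 62.849 46.48 29.198 196 [288.566 274.765]
blue 0.005 0.439 0.287 63.383 49.296 11.757 231 [267.255 316.087]
yellow 0.027 0.61 0.051 67.629 49.119 5.078 241 [250.876 228.598]
yellow 0.027 0.605 0.111 67.21 48.511 2.637 272 [241.21  240.923]
yellow 0.027 0.6 0.17 67.503 48.352 5.513 314 [230.439 254.376]
yellow 0.027 0.596 0.229 68.719 48.182 7.029 354 [218.893 268.955]
red 0.061 0.461 -0.309 32.343 17.177 25.524 114 [348.693 171.912]
[[357.198   0.    272.116]
 [  0.    357.198 206.759]
 [  0.      0.      1.   ]] [-0.088  0.     0.     0.     0.   ] [ 0.203 -0.488  0.374] [ 2.32  -1.774 -0.238]
```

```bash
cat >> h.py <<'E'
def pose():
    s=manip.sense(); M=R.from_rotvec(s["ee_rot"]).as_matrix()
    return [*s["tool_pos"],np.degrees(np.arctan2(M[1,0],M[0,0]))],s
def plan(wps,start=None):
    """wps: (x,y,z,yawdeg) ; prints shifts for calls of <=5 rows from each to the next"""
    p=np.array(start if start is not None else pose()[0],float)
    for w in wps:
        w=np.array(w,float)
        dps=(w[3]-p[3]+90)%180-90
        n=int(np.ceil(max(np.linalg.norm(w[:3]-p[:3])/.2,abs(dps)/34)-1e-6)) or 1
        for i in range(n):
            d=(w[:3]-p[:3])/(n-i); a=np.radians(p[3]); dy=dps/n
            print([round(float(v),4) for v in((d[0]*np.cos(a)+d[1]*np.sin(a))/.8,(d[0]*np.sin(a)-d[1]*np.cos(a))/.8,-d[2]/.8,-dy/45)],"->",np.round(p[:3]+d,3),round(p[3]+dy,1), "rows",round(max(np.linalg.norm(d)/.0417,abs(dy)/7.16),1))
            p[:3]+=d; p[3]+=dy
E
python3 - <<'E'
from h import *
p,s=pose();print(p)
M=R.from_rotvec(manip.get_image("wrist")["rotation"]).as_matrix();print(M.round(3))
plan([(.42,.05,.25,15.2)])
E
```

```text
[np.float64(0.13790168856273707), np.float64(-0.5065725292744254), np.float64(0.24229635544318265), np.float64(15.22917227164052)]
[[ 0.262 -0.931 -0.254]
 [-0.965 -0.253 -0.069]
 [-0.     0.264 -0.965]]
[0.1307, -0.1447, -0.0024, 0.0002] -> [ 0.208 -0.367  0.244] 15.2 rows 3.7
[0.1307, -0.1447, -0.0024, 0.0002] -> [ 0.279 -0.228  0.246] 15.2 rows 3.7
[0.1307, -0.1447, -0.0024, 0.0002] -> [ 0.349 -0.089  0.248] 15.2 rows 3.7
[0.1307, -0.1447, -0.0024, 0.0002] -> [0.42 0.05 0.25] 15.2 rows 3.7
```

>>> {"fn": "arm_command", "kwargs": {
  "increments": [1,0.1307,-0.1447,-0.0024,0,1,0.1307,-0.1447,-0.0024,0,1,0.1307,-0.1447,-0.0024,0,1,0.1307,-0.1447,-0.0024,0]
}}

```text
time: 2.13
tool_pos: [0.2088, -0.365, 0.2442]
ee_rot: [-3.113, -0.416, -0.001]
contact_force: [0.9, -0.0, 0.1]
width: 0.995
grasp_force: 0.0
```

>>> {"fn": "arm_command", "kwargs": {
  "increments": [1,0.1307,-0.1447,-0.0024,0,1,0.1307,-0.1447,-0.0024,0,1,0.1307,-0.1447,-0.0024,0,1,0.1307,-0.1447,-0.0024,0]
}}

```text
time: 2.47
tool_pos: [0.2793, -0.2258, 0.2465]
ee_rot: [3.114, 0.417, 0.002]
contact_force: [1.1, -0.4, 0.5]
width: 1.002
grasp_force: 0.0
```

>>> {"fn": "arm_command", "kwargs": {
  "increments": [1,0.1307,-0.1447,-0.0024,0,1,0.1307,-0.1447,-0.0024,0,1,0.1307,-0.1447,-0.0024,0,1,0.1307,-0.1447,-0.0024,0]
}}

```text
time: 2.8
tool_pos: [0.35, -0.0865, 0.2484]
ee_rot: [-3.114, -0.418, -0.002]
contact_force: [0.6, -1.0, 0.1]
width: 1.0
grasp_force: 0.0
```

>>> {"fn": "arm_command", "kwargs": {
  "increments": [1,0.1307,-0.1447,-0.0024,0,1,0.1307,-0.1447,-0.0024,0,1,0.1307,-0.1447,-0.0024,0,1,0.1307,-0.1447,-0.0024,0,1,0.1307,-0.1447,-0.0024,0]
}}

```text
time: 3.22
tool_pos: [0.4218, 0.0543, 0.2495]
ee_rot: [-3.111, -0.425, -0.001]
contact_force: [-0.6, 0.0, 0.4]
width: 0.998
grasp_force: 0.0
```

Run:
```python
from h import *
print(pose()[0])
im,P=cloud("wrist"); cv2.imwrite("pics/w1.png",im["color"][:,:,::-1])
for k,m in masks(im).items():
    for b in blobs(im,P,m,40): print(k,*[round(float(x),3) for x in b[:6]],b[6],b[7])
```

```text
[np.float64(0.4218097662712965), np.float64(0.05433258285606746), np.float64(0.24954443269323878), np.float64(15.557592555010336)]
blue 0.006 0.441 0.287 63.693 46.526 10.946 1159 [69.40465919 99.10440035]
blue 0.006 0.455 0.149 63.53 45.949 29.212 1424 [195.69311798 118.5133427 ]
blue 0.006 0.445 -0.117 64.469 46.691 17.686 1037 [425.97203472 192.72902604]
yellow 0.028 0.577 0.111 48.704 12.98 -85.397 527 [262.971537     4.79696395]
yellow 0.028 0.588 0.053 49.492 24.921 -83.793 1226 [324.80179445  11.05546493]
red 0.033 0.649 -0.127 7.429 6.664 -69.862 47 [522.17021277   5.57446809]
```

View pics/w1.png

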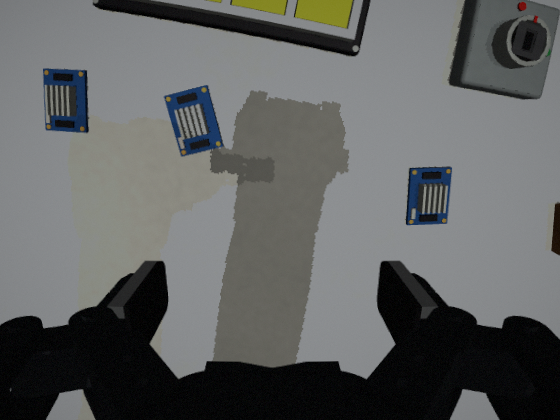

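The wrist view shows three boards at (99,69), (118,196), (193,426), in agreement with the side camera. The switch is at (40,528) and the tester edge is along the top.

Run:
```python
from h import *
plan([(.455,.149,.1,29.2),(.455,.149,.018,29.2)])
```

```text
[0.0737, -0.1048, 0.1869, -0.3042] -> [0.455 0.149 0.1  ] 29.2 rows 4.3
[0.0, 0.0, 0.1025, -0.0] -> [0.455 0.149 0.018] 29.2 rows 2.0
```

>>> {"fn": "arm_command", "kwargs": {
  "increments": [0.3,0.0737,-0.1048,0.1869,-0.3042,0.3,0.0737,-0.1048,0.1869,-0.3042,0.3,0.0737,-0.1048,0.1869,-0.3042,0.3,0.0737,-0.1048,0.1869,-0.3042,0.3,0.0737,-0.1048,0.1869,-0.3042]
}}

```text
time: 3.68
tool_pos: [0.453, 0.1468, 0.096]
ee_rot: [-3.042, -0.785, 0.008]
contact_force: [0.0, -0.0, -0.1]
width: 0.648
grasp_force: 0.0
```

Run:
```python
from h import *
print(pose())
im,P=cloud("wrist")
for k,m in masks(im).items():
    for b in blobs(im,P,m,40): print(k,*[round(float(x),4) for x in b[:6]],b[6],b[7])
plan([(.455,.149,.018,29.2)])
```

```text
([np.float64(0.4529686595885903), np.float64(0.14679301108717616), np.float64(0.09600305762169994), np.float64(28.940209604830937)], {'time': 3.6833, 'qpos': array([ 3.13165635e-01,  8.15900701e-02, -4.13731905e-01,  1.08044137e+00,
        3.74564551e-04,  2.94965857e+00]), 'qd': array([ 0.1407245 ,  0.16210755, -0.07708047, -0.22993779, -0.01889683,
        0.13114796]), 'joint_torque': array([ -0.18106529, -40.23107529,  34.56203341,  -0.60998462,
         0.10953603,   0.07369573]), 'tool_pos': array([0.45296866, 0.14679301, 0.09600306]), 'ee_rot': array([-3.04185666, -0.78497942,  0.00782329]), 'contact_force': array([ 0.02697768, -0.03355922, -0.05989066]), 'ft_torque': array([-0.03321061,  0.0628247 ,  0.02397993]), 'grasp_force': 0.0, 'width': 0.647824928010557})
blue 0.0056 0.4409 0.2876 64.21 46.857 10.4365 3038 [ 78.90585912 123.24522712]
blue 0.0055 0.4542 0.1493 64.526 45.3735 28.8531 3298 [271.74317768 205.88477865]
blue 0.0054 0.4761 -0.0073 214.8863 20.7467 82.1496 309 [547.55016181 347.62135922]
yellow 0.0276 0.5721 0.1655 57.0259 25.971 -61.6898 2939 [357.21367812  16.18101395]
yellow 0.0276 0.5995 0.1127 59.7198 50.281 4.1878 7589 [458.31677428  39.29239689]
yellow 0.0275 0.6092 0.0549 68.2641 50.7369 5.0275 6073 [534.60991273  77.52642845]
[0.0039, -0.0009, 0.0967, -0.0051] -> [0.455 0.149 0.018] 29.2 rows 1.9
```

>>> {"fn": "arm_command", "kwargs": {
  "increments": [0.3,0,0,0.1025,0,0.3,0,0,0.1025,0,0.3,0,0,0.1025,0,0.3,0,0,0.1025,0,0.3,0,0,0.1025,0]
}}

```text
time: 4.15
tool_pos: [0.4558, 0.146, 0.0208]
ee_rot: [3.043, 0.783, 0.003]
contact_force: [-0.1, -0.0, -0.3]
width: 0.648
grasp_force: 0.0
```

>>> {"fn": "arm_command", "kwargs": {
  "increments": [-1,0,0,0,0,-1,0,0,0,0,-1,0,0,0,0,-1,0,0,0,0,-1,0,0,0,0],
  "squeeze": 60
}}

```text
time: 4.57
tool_pos: [0.4565, 0.1468, 0.0211]
ee_rot: [3.042, 0.784, 0.007]
contact_force: [-0.2, -2.0, 8.7]
width: 0.282
grasp_force: 58.9
```

>>> {"fn": "arm_command", "kwargs": {
  "increments": [-1,0,0,0,0,-1,0,0,0,0]
}}

```text
time: 4.73
tool_pos: [0.4564, 0.1468, 0.021]
ee_rot: [3.042, 0.784, 0.007]
contact_force: [-0.6, -1.2, 8.5]
width: 0.286
grasp_force: 58.9
```

>>> {"fn": "arm_command", "kwargs": {
  "increments": [0.1,0,0,0,0,0.1,0,0,0,0,0.1,0,0,-0.007,0,0.1,0,0,-0.007,0,0.1,0,0,-0.007,0]
}}

```text
time: 5.15
tool_pos: [0.455, 0.1466, 0.0246]
ee_rot: [-3.042, -0.784, -0.001]
contact_force: [-0.2, 0.1, 0.3]
width: 0.549
grasp_force: 0.0
```

>>> {"fn": "arm_command", "kwargs": {
  "increments": [-1,0,0,0,0,-1,0,0,0,0,-1,0,0,0,0,-1,0,0,0,0,-1,0,0,0,0]
}}

```text
time: 5.57
tool_pos: [0.4547, 0.1465, 0.0243]
ee_rot: [-3.042, -0.784, -0.0]
contact_force: [-1.6, -0.2, 5.5]
width: 0.278
grasp_force: 59.2
```

>>> {"fn": "arm_command", "kwargs": {
  "increments": [-1,0,0,0,0,-1,0,0,0,0]
}}

```text
time: 5.73
tool_pos: [0.4547, 0.1465, 0.0243]
ee_rot: [-3.042, -0.784, -0.0]
contact_force: [-2.1, 0.6, 4.5]
width: 0.278
grasp_force: 59.2
```

>>> {"fn": "arm_command", "kwargs": {
  "increments": [-1,0,0,-0.1,0,-1,0,0,-0.1,0,-1,0,0,-0.1,0,-1,0,0,-0.1,0,-1,0,0,-0.1,0]
}}

```text
time: 6.15
tool_pos: [0.4544, 0.1464, 0.1035]
ee_rot: [3.042, 0.784, -0.001]
contact_force: [0.5, -0.8, -0.8]
width: 0.276
grasp_force: 59.4
```

```bash
sed -i 's/dps=(w\[3\]-p\[3\]+90)%180-90/dps=w[3]-p[3]/' h.py
python3 - <<'E'
from h import *
p,s=pose();print(p,s["width"],s["contact_force"])
im,P=cloud("wrist");cv2.imwrite("pics/w2.png",im["color"][:,:,::-1])
for k,m in masks(im).items():
    for b in blobs(im,P,m,40): print(k,*[round(float(x),4) for x in b[:6]],b[6],b[7])
plan([(.604,.111,.13,184.6)],p)
E
```

```text
[np.float64(0.45444259600163917), np.float64(0.14639860508656913), np.float64(0.1035049037040416), np.float64(28.91896540067965)] 0.27638534428670836 [ 0.51960879 -0.79393268 -0.82786553]
blue 0.0056 0.4408 0.2873 64.4075 46.9068 10.5526 2958 [ 82.70317782 126.18221771]
blue 0.0846 0.4696 0.1553 45.8011 31.6505 -61.1876 3670 [271.95694823 217.44277929]
blue 0.0846 0.4346 0.1374 29.2428 22.0141 -53.0735 500 [272.198 312.932]
blue 0.0054 0.4673 -0.0085 226.5555 34.3114 85.0896 521 [539.79846449 346.85412668]
yellow 0.0275 0.5632 0.2071 7.5464 2.9257 -61.4343 52 [273.5          1.61538462]
yellow 0.0276 0.5795 0.1701 52.6567 30.8953 -80.8932 3410 [351.03020528  18.54105572]
yellow 0.0276 0.6016 0.1126 62.6974 51.0367 4.7871 7692 [450.3549142   41.08333333]
yellow 0.0275 0.6092 0.0544 68.2125 51.2861 4.9839 6998 [528.68605316  78.40997428]
[0.0284, 0.0258, -0.0066, -0.6919] -> [0.484 0.139 0.109] 60.1 rows 4.3
[0.011, 0.0368, -0.0066, -0.6919] -> [0.514 0.132 0.114] 91.2 rows 4.3
[-0.0096, 0.0372, -0.0066, -0.6919] -> [0.544 0.125 0.119] 122.3 rows 4.3
[-0.0275, 0.0269, -0.0066, -0.6919] -> [0.574 0.118 0.125] 153.5 rows 4.3
[-0.0374, 0.0088, -0.0066, -0.6919] -> [0.604 0.111 0.13 ] 184.6 rows 4.3
```

View pics/w2.png

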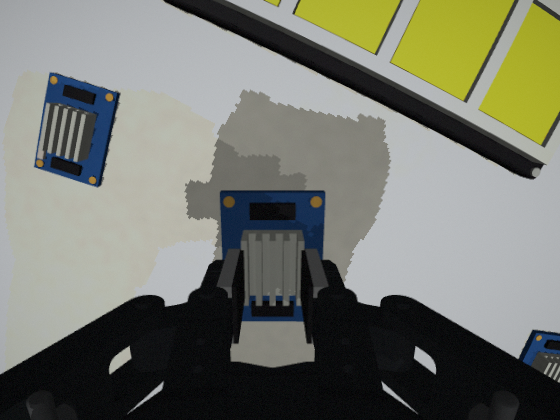

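The board is held level and centred between the fingers (around (260,272)). Next I turn the wrist half round, keeping joint 6 in range, and look at the tester.

Run:
```python
from h import *
plan([(.53,.12,.18,184.6)])
```

```text
[0.0135, 0.0149, -0.0193, -0.6919] -> [0.469 0.141 0.118] 60.1 rows 4.3
[0.0038, 0.0198, -0.0193, -0.6919] -> [0.484 0.136 0.134] 91.2 rows 4.3
[-0.0069, 0.0189, -0.0193, -0.6919] -> [0.5   0.13  0.149] 122.3 rows 4.3
[-0.0157, 0.0126, -0.0193, -0.6919] -> [0.515 0.125 0.165] 153.5 rows 4.3
[-0.0199, 0.0026, -0.0193, -0.6919] -> [0.53 0.12 0.18] 184.6 rows 4.3
```

>>> {"fn": "arm_command", "kwargs": {
  "increments": [-1,0.0135,0.0149,-0.0193,-0.6919,-1,0.0135,0.0149,-0.0193,-0.6919,-1,0.0135,0.0149,-0.0193,-0.6919,-1,0.0135,0.0149,-0.0193,-0.6919,-1,0.0135,0.0149,-0.0193,-0.6919]
}}

```text
time: 6.62
tool_pos: [0.4689, 0.1409, 0.1175]
ee_rot: [-2.715, -1.579, 0.005]
contact_force: [1.0, -0.9, -1.2]
width: 0.274
grasp_force: 59.4
```

>>> {"fn": "arm_command", "kwargs": {
  "increments": [-1,0.0038,0.0198,-0.0193,-0.6919,-1,0.0038,0.0198,-0.0193,-0.6919,-1,0.0038,0.0198,-0.0193,-0.6919,-1,0.0038,0.0198,-0.0193,-0.6919,-1,0.0038,0.0198,-0.0193,-0.6919]
}}

```text
time: 7.03
tool_pos: [0.4841, 0.1356, 0.1329]
ee_rot: [-2.191, -2.249, 0.005]
contact_force: [-1.1, 0.3, -1.5]
width: 0.276
grasp_force: 59.5
```

>>> {"fn": "arm_command", "kwargs": {
  "increments": [-1,-0.0069,0.0189,-0.0193,-0.6919,-1,-0.0069,0.0189,-0.0193,-0.6919,-1,-0.0069,0.0189,-0.0193,-0.6919,-1,-0.0069,0.0189,-0.0193,-0.6919,-1,-0.0069,0.0189,-0.0193,-0.6919]
}}

```text
time: 7.45
tool_pos: [0.4995, 0.1305, 0.1483]
ee_rot: [-1.506, -2.754, 0.004]
contact_force: [-0.1, 0.1, -0.4]
width: 0.276
grasp_force: 59.5
```

>>> {"fn": "arm_command", "kwargs": {
  "increments": [-1,-0.0157,0.0126,-0.0193,-0.6919,-1,-0.0157,0.0126,-0.0193,-0.6919,-1,-0.0157,0.0126,-0.0193,-0.6919,-1,-0.0157,0.0126,-0.0193,-0.6919,-1,-0.0157,0.0126,-0.0193,-0.6919]
}}

```text
time: 7.87
tool_pos: [0.5148, 0.1253, 0.1636]
ee_rot: [-0.712, -3.056, 0.003]
contact_force: [-1.1, -0.6, -0.8]
width: 0.277
grasp_force: 59.5
```

>>> {"fn": "arm_command", "kwargs": {
  "increments": [-1,-0.0199,0.0026,-0.0193,-0.6919,-1,-0.0199,0.0026,-0.0193,-0.6919,-1,-0.0199,0.0026,-0.0193,-0.6919,-1,-0.0199,0.0026,-0.0193,-0.6919,-1,-0.0199,0.0026,-0.0193,-0.6919]
}}

```text
time: 8.28
tool_pos: [0.53, 0.1201, 0.179]
ee_rot: [0.134, -3.135, 0.001]
contact_force: [0.9, -0.7, -0.7]
width: 0.28
grasp_force: 59.5
```

Run:
```python
from h import *
p,s=pose();print(p,s["qpos"],s["qd"])
im,P=cloud("wrist");cv2.imwrite("pics/w3.png",im["color"][:,:,::-1])
for k,m in masks(im).items():
    for b in blobs(im,P,m,40): print(k,*[round(float(x),4) for x in b[:6]],b[6],b[7])
p,s=pose();print(p)
```

```text
[np.float64(0.5299985441626962), np.float64(0.12007151247353846), np.float64(0.17903095243859937), np.float64(-175.08950603571162)] [ 2.22776350e-01  1.70374479e-01 -1.25726640e-01  1.27842858e+00
  2.58402860e-05  1.37071118e-01] [ 2.05567029e-03  5.85679526e-04 -4.53182556e-03 -1.42581892e-03
  2.73572889e-04 -4.17821342e-01]
blue 0.0055 0.4449 -0.1144 64.5292 41.3915 17.5316 1158 [18.81778929 75.45768566]
blue 0.0056 0.4407 0.2878 63.5908 47.8837 10.751 1789 [468.53828955 102.42593628]
blue 0.1603 0.5199 0.1061 81.7076 43.7141 -67.1362 3684 [271.71335505 217.31786102]
blue 0.1602 0.5539 0.1218 29.0225 21.2397 -76.7032 498 [271.88955823 312.96787149]
yellow 0.0276 0.5788 0.0545 132.4796 51.0925 -13.9058 2805 [184.03672014 266.67914439]
yellow 0.0277 0.5883 0.1833 47.7827 27.643 6.0894 1009 [340.85232904 257.6432111 ]
yellow 0.0277 0.5623 0.2179 132.3152 65.517 23.7681 3265 [390.46707504 269.16753446]
[np.float64(0.5299439914965606), np.float64(0.12007380393021427), np.float64(0.17906434165592588), np.float64(-175.14564449371647)]
```

View pics/w3.png

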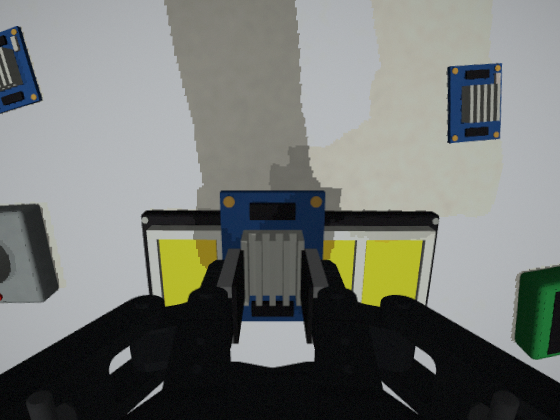

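The view shows the held board centred at (260,272), nests either side with the front edge at row ~240, and free boards at (68,5) and (103,476). I fit the tester's front and end edges from this view.

```bash
cat >> h.py <<'E'
def tester(im,P,yaw=None):
    m=masks(im)["yellow"]&np.isfinite(P[...,0])&(abs(P[...,2]-.0275)<.006)
    v,u=np.nonzero(m); Q=onz(im,np.c_[u,v],.027)[:,:2]
    # front edge: first yellow row in each column (largest tool x)
    a=np.radians(4.6 if yaw is None else yaw)
    ex=np.array([np.cos(a),np.sin(a)]);ey=np.array([-np.sin(a),np.cos(a)])
    s,t=Q@ex,Q@ey
    bins=np.arange(t.min(),t.max(),.002); fr=[(b+.001,np.percentile(s[(t>=b)&(t<b+.002)],1)) for b in bins if ((t>=b)&(t<b+.002)).sum()>5]
    fr=np.array(fr); f0=np.median(fr[:,1]); fr=fr[abs(fr[:,1]-f0)<.008]
    k=np.polyfit(fr[:,0],fr[:,1],1); r=fr[:,1]-np.polyval(k,fr[:,0]); fr=fr[abs(r)<.002]; k=np.polyfit(fr[:,0],fr[:,1],1)
    yawn=np.degrees(a-np.arctan(k[0]))
    tl,th=np.percentile(t,.3),np.percentile(t,99.7)
    return yawn,np.median(fr[:,1]),tl,th,ex,ey
E
python3 - <<'E'
from h import *
im,P=cloud("wrist")
y=None
for _ in range(2):
    y,f,tl,th,ex,ey=tester(im,P,y); print(y,f,tl,th,th-tl)
c=(tl+th)/2
for i in range(4): print(i,ex*(f+.0345)+ey*(c+(i-1.5)*.059))
print(pose()[0])
E
```

```text
4.783031429695838 0.5785847379452261 -0.018835210727624754 0.2074493113965708 0.22628452212419556
4.7835404041942375 0.5789188281690107 -0.0207976441984381 0.20551115445415036 0.22630879865258846
0 [0.61096107 0.05499186]
1 [0.60604149 0.11378639]
2 [0.60112191 0.17258093]
3 [0.59620233 0.23137547]
[np.float64(0.5299837370404362), np.float64(0.12008295948374711), np.float64(0.17923315737163417), np.float64(-175.4130795033115)]
```

Run:
```python
from h import *
plan([(.606,.1133,.085,184.7),(.606,.1133,.060,184.7),(.606,.1133,.050,184.7)],(.53,.12,.1795,184.6))
```

```text
[-0.094, -0.016, 0.1181, -0.0022] -> [0.606 0.113 0.085] 184.7 rows 2.9
[-0.0, 0.0, 0.0313, -0.0] -> [0.606 0.113 0.06 ] 184.7 rows 0.6
[-0.0, 0.0, 0.0125, -0.0] -> [0.606 0.113 0.05 ] 184.7 rows 0.2
```

>>> {"fn": "arm_command", "kwargs": {
  "increments": [-1,-0.094,-0.016,0.1181,-0.002,-1,-0.094,-0.016,0.1181,-0.002,-1,-0.094,-0.016,0.1181,-0.002,-1,-0.094,-0.016,0.1181,-0.002,-1,-0.094,-0.016,0.1181,-0.002]
}}

```text
time: 8.8
tool_pos: [0.6052, 0.113, 0.0827]
ee_rot: [0.125, -3.132, 0.002]
contact_force: [-0.7, -0.4, -0.7]
width: 0.281
grasp_force: 59.4
```

>>> {"fn": "arm_command", "kwargs": {
  "increments": [-1,0,0,0.0313,0,-1,0,0,0.0313,0,-1,0,0,0.0313,0,-1,0,0,0.0313,0]
}}

```text
time: 9.13
tool_pos: [0.6067, 0.1138, 0.0634]
ee_rot: [-0.128, 3.138, 0.0]
contact_force: [-0.1, 0.7, -0.9]
width: 0.28
grasp_force: 59.4
```

>>> {"fn": "arm_command", "kwargs": {
  "increments": [-1,0,0,0.006,0,-1,0,0,0.009,0,-1,0,0,0.0125,0,-1,0,0,0.0125,0,-1,0,0,0.0125,0]
}}

```text
time: 9.55
tool_pos: [0.6069, 0.1137, 0.0534]
ee_rot: [-0.128, 3.137, 0.001]
contact_force: [-3.7, 0.2, 7.1]
width: 0.278
grasp_force: 60.4
```

Run:
```python
from h import *
p,s=pose();print(p,s["contact_force"],s["ft_torque"])
im,P=cloud("wrist")
m=masks(im)["blue"]&(P[...,2]>.02)&(np.hypot(P[...,0]-.6,P[...,1]-.113)<.06)
Q=P[m];A=np.c_[Q[:,0]-.606,Q[:,1]-.1133,np.ones(len(Q))]
print(np.linalg.lstsq(A,Q[:,2],rcond=None)[0],Q.min(0),Q.max(0),len(Q))
v,u=np.nonzero(m);print(u.min(),u.max(),v.min(),v.max())
cv2.imwrite("pics/w4.png",cv2.resize(im["color"][150:350,130:430,::-1],None,fx=2.5,fy=2.5))
y,f,tl,th,ex,ey=tester(im,P,4.78);print(y,f,tl,th)
```

```text
[np.float64(0.6069093273587888), np.float64(0.11373652990323536), np.float64(0.0534038187199131), np.float64(-175.31386002992295)] [-3.66171258  0.16498155  7.06986704] [-0.03808749  0.63290144  0.03561632]
[0.035381   0.00671493 0.03478343] [0.57388701 0.08972906 0.02225068] [0.64114941 0.13963606 0.06745752] 4343
221 324 192 322
4.561211295971284 0.5782975122469316 -0.020697094409562487 0.20533872023061958
```

View pics/w4.png

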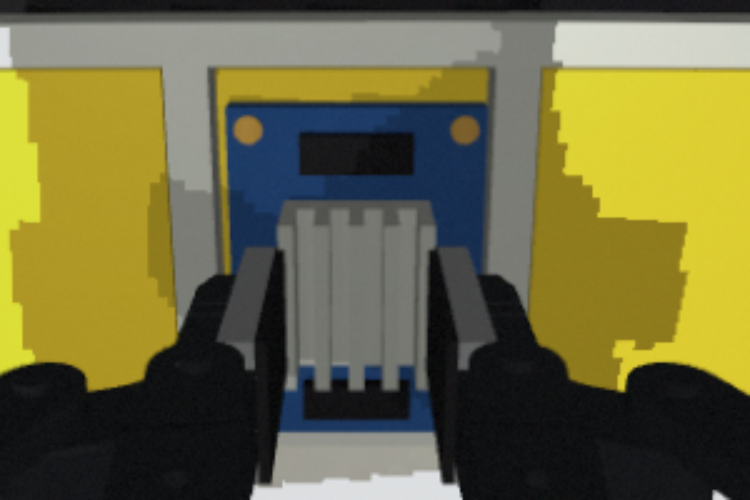

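The board's front gap to the pocket is too large (rows 70–100 in the crop) and it is flush on the right, so its far end is caught on the rim. It needs about 3.3 mm towards -x and 0.8 mm towards -y.

>>> {"fn": "arm_command", "kwargs": {
  "increments": [-1,0,0,-0.007,0,-1,0,0,-0.007,0,-1,0.0042,-0.001,-0.007,0,-1,0.0042,-0.001,-0.007,0,-1,0.0042,-0.001,-0.007,0]
}}

```text
time: 10.02
tool_pos: [0.6031, 0.1124, 0.057]
ee_rot: [0.128, -3.138, 0.0]
contact_force: [-0.1, -0.9, -0.6]
width: 0.277
grasp_force: 59.5
```

>>> {"fn": "arm_command", "kwargs": {
  "increments": [-1,0,0,0.003,0,-1,0,0,0.006,0,-1,0,0,0.008,0,-1,0,0,0.009,0,-1,0,0,0.009,0]
}}

```text
time: 10.43
tool_pos: [0.6034, 0.1125, 0.0506]
ee_rot: [-0.128, 3.139, 0.0]
contact_force: [-2.2, -0.6, 5.8]
width: 0.277
grasp_force: 60.1
```

```bash
cat >> h.py <<'E'
def held(cx,cy,zmin=.02,name=None):
    p,s=pose();print(np.round(p,4),s["contact_force"].round(1),s["ft_torque"].round(2))
    im,P=cloud("wrist")
    m=masks(im)["blue"]&(P[...,2]>zmin)&(np.hypot(P[...,0]-cx,P[...,1]-cy)<.04)
    m=cv2.erode(m.astype(np.uint8),np.ones((3,3)))>0
    Q=P[m];A=np.c_[Q[:,0]-cx,Q[:,1]-cy,np.ones(len(Q))]
    k=np.linalg.lstsq(A,Q[:,2],rcond=None)[0]; g=abs(A@k-Q[:,2])<.002
    print("tilt x,y, top z",np.linalg.lstsq(A[g],Q[g,2],rcond=None)[0].round(4))
    if name: cv2.imwrite(name,cv2.resize(im["color"][150:350,130:430,::-1],None,fx=2.5,fy=2.5))
    return im,P
E
python3 -c "
from h import *
held(.6035,.113)"
```

```text
[ 6.03400e-01  1.12500e-01  5.06000e-02 -1.75314e+02] [-2.2 -0.6  5.8] [-0.09  0.45  0.01]
tilt x,y, top z [-0.      0.0002  0.0319]
```

>>> {"fn": "arm_command", "kwargs": {
  "increments": [-1,0,0,0.004,0,-1,0,0,0.008,0,-1,0,0,0.011,0,-1,0,0,0.011,0,-1,0,0,0.011,0]
}}

```text
time: 10.9
tool_pos: [0.6037, 0.1125, 0.046]
ee_rot: [-0.128, 3.136, 0.001]
contact_force: [-12.4, -2.7, 30.7]
width: 0.281
grasp_force: 63.0
```

```bash
python3 -c "
from h import *
held(.6035,.113,name='pics/w5.png')"
```

```text
[ 6.037000e-01  1.125000e-01  4.600000e-02 -1.753132e+02] [-12.4  -2.7  30.7] [-0.55  2.62 -0.04]
tilt x,y, top z [-0.0038  0.0003  0.0274]
```

>>> {"fn": "arm_command", "kwargs": {
  "increments": [-1,0,0,-0.006,0,-0.05,0,0,-0.006,0,-0.05,0,0,-0.006,0,-0.05,0,0,-0.006,0,-0.05,0,0,-0.006,0]
}}

```text
time: 11.37
tool_pos: [0.6032, 0.1125, 0.0452]
ee_rot: [0.128, -3.138, 0.0]
contact_force: [-0.2, 0.3, -0.4]
width: 0.477
grasp_force: 0.0
```

>>> {"fn": "arm_command", "kwargs": {
  "increments": [-0.05,0,0,-0.03,0,-0.05,0,0,-0.1,0,-0.05,0,0,-0.1,0,-0.05,0,0,-0.1,0,0.1,0,0,-0.1,0]
}}

```text
time: 11.78
tool_pos: [0.6041, 0.1126, 0.1265]
ee_rot: [-0.128, 3.137, 0.0]
contact_force: [-0.3, -0.2, -0.8]
width: 0.55
grasp_force: 0.0
```

Run:
```python
from h import *
im,P=held(.6035,.113)
for k,m in masks(im).items():
    for b in blobs(im,P,m,300): print(k,*[round(float(x),4) for x in b[:6]],b[6],b[7])
p=pose()[0];p[3]%=360;print(p)
plan([(.4408,.2872,.10,190.6),(.4408,.2872,.024,190.6)],p)
```

```text
[ 6.041000e-01  1.126000e-01  1.265000e-01 -1.753126e+02] [-0.3 -0.2 -0.8] [-0.02  0.03  0.02]
tilt x,y, top z [-0.0008  0.0008  0.0275]
blue 0.0056 0.4589 0.2865 38.2373 29.1346 -79.0825 1100 [530.95272727  24.65909091]
blue 0.0275 0.6051 0.1135 63.8276 45.3294 4.6121 2982 [273.13983903 204.92924212]
yellow 0.0275 0.6086 0.0596 67.5675 61.2948 5.0709 6824 [184.78311841 207.12998242]
yellow 0.0276 0.5998 0.1675 67.52 61.7342 4.5825 6781 [359.82318242 207.13464091]
yellow 0.0276 0.5949 0.2314 68.0424 51.708 4.6487 6389 [443.85240257 208.14634528]
[np.float64(0.6032480333633486), np.float64(0.11245408557342011), np.float64(0.12516545018742592), np.float64(184.68458495496313)]
[0.0923, 0.1171, 0.0157, -0.0657] -> [0.522 0.2   0.113] 187.6 rows 2.9
[0.0861, 0.1217, 0.0157, -0.0657] -> [0.441 0.287 0.1  ] 190.6 rows 2.9
[-0.0, 0.0, 0.095, -0.0] -> [0.441 0.287 0.024] 190.6 rows 1.8
```

>>> {"fn": "arm_command", "kwargs": {
  "increments": [0.2,0.0923,0.1171,0.0157,-0.0657,0.2,0.0923,0.1171,0.0157,-0.0657,0.2,0.0923,0.1171,0.0157,-0.0657,0.2,0.0923,0.1171,0.0157,-0.0657]
}}

```text
time: 12.17
tool_pos: [0.5168, 0.2025, 0.1105]
ee_rot: [0.216, -3.127, 0.0]
contact_force: [0.2, -0.5, -1.0]
width: 0.599
grasp_force: 0.0
```

>>> {"fn": "arm_command", "kwargs": {
  "increments": [0.2,0.0861,0.1217,0.0157,-0.0657,0.2,0.0861,0.1217,0.0157,-0.0657,0.2,0.0861,0.1217,0.0157,-0.0657,0.2,0.0861,0.1217,0.0157,-0.0657,0.2,0.0861,0.1217,0.0157,-0.0657]
}}

```text
time: 12.58
tool_pos: [0.4389, 0.2877, 0.0991]
ee_rot: [0.295, -3.125, 0.003]
contact_force: [0.0, -0.4, 0.5]
width: 0.6
grasp_force: 0.0
```

Run:
```python
from h import *
im,P=cloud("wrist")
for k,m in masks(im).items():
    for b in blobs(im,P,m,300): print(k,*[round(float(x),4) for x in b[:6]],b[6],b[7])
p=pose()[0];p[3]%=360;print(p)
```

```text
blue 0.0055 0.4407 0.2876 64.6392 45.5264 10.6983 3155 [269.13565769 210.60855784]
yellow 0.0276 0.5163 0.2297 188.5171 18.8294 -13.8719 739 [132.1556157 390.9729364]
[np.float64(0.4400216097380915), np.float64(0.28710462819879207), np.float64(0.09952247360730421), np.float64(190.69995112813854)]
```

>>> {"fn": "arm_command", "kwargs": {
  "increments": [0.2,0,0,0.0945,0,0.2,0,0,0.0945,0,0.2,0,0,0.0945,0,0.2,0,0,0.0945,0]
}}

```text
time: 12.97
tool_pos: [0.4401, 0.2852, 0.0237]
ee_rot: [0.287, -3.124, 0.004]
contact_force: [0.3, -0.8, -0.2]
width: 0.595
grasp_force: 0.0
```

>>> {"fn": "arm_command", "kwargs": {
  "increments": [-1,0,0,0,0,-1,0,0,0,0,-1,0,0,0,0,-1,0,0,0,0,-1,0,0,0,0]
}}

```text
time: 13.38
tool_pos: [0.4428, 0.2877, 0.0279]
ee_rot: [-0.289, 3.124, 0.002]
contact_force: [0.5, -2.7, 7.4]
width: 0.264
grasp_force: 58.6
```

>>> {"fn": "arm_command", "kwargs": {
  "increments": [-1,0,0,0,0,-1,0,0,0,0]
}}

```text
time: 13.55
tool_pos: [0.4428, 0.2877, 0.0279]
ee_rot: [-0.289, 3.124, 0.002]
contact_force: [-0.3, -1.4, 6.3]
width: 0.267
grasp_force: 58.6
```

>>> {"fn": "arm_command", "kwargs": {
  "increments": [-1,0,0,-0.1,0,-1,0,0,-0.1,0,-1,0,0,-0.1,0,-1,0,0,-0.1,0,-1,0,0,-0.1,0]
}}

```text
time: 13.97
tool_pos: [0.4413, 0.2873, 0.106]
ee_rot: [-0.29, 3.127, 0.001]
contact_force: [0.7, -0.6, -1.5]
width: 0.261
grasp_force: 58.8
```

Run:
```python
from h import *
im,P=held(.44,.287)
p=pose()[0];p[3]%=360;print(p)
plan([(.5983,.1716,.085,184.7)],p)
```

```text
[ 4.413000e-01  2.873000e-01  1.060000e-01 -1.693995e+02] [ 0.7 -0.6 -1.5] [0.05 0.   0.03]
tilt x,y, top z [0.0002 0.0003 0.0836]
[np.float64(0.44066278592886476), np.float64(0.2869487892956906), np.float64(0.10496402418284462), np.float64(190.59922485347576)]
[-0.1672, -0.178, 0.025, 0.1311] -> [0.598 0.172 0.085] 184.7 rows 4.7
```

>>> {"fn": "arm_command", "kwargs": {
  "increments": [-1,-0.1672,-0.178,0.025,0.1311,-1,-0.1672,-0.178,0.025,0.1311,-1,-0.1672,-0.178,0.025,0.1311,-1,-0.1672,-0.178,0.025,0.1311,-1,-0.1672,-0.178,0.025,0.1311]
}}

```text
time: 14.43
tool_pos: [0.6, 0.1694, 0.0831]
ee_rot: [0.127, -3.137, 0.002]
contact_force: [-0.1, 1.0, -1.0]
width: 0.263
grasp_force: 58.9
```

>>> {"fn": "arm_command", "kwargs": {
  "increments": [-1,0,0,0.023,0,-1,0,0,0.023,0,-1,0,0,0.023,0,-1,0,0,0.023,0]
}}

```text
time: 14.77
tool_pos: [0.5975, 0.1721, 0.0664]
ee_rot: [0.13, -3.137, 0.001]
contact_force: [-0.6, 0.5, -0.5]
width: 0.261
grasp_force: 59.0
```

```bash
cat >> h.py <<'E'
def align(cx,cy,zb,a=4.6):
    """front/left/right pocket edges vs held-board edges, in tester axes, mm; zb = board top z"""
    im,P=held(cx,cy); H=masks(im); a=np.radians(a)
    ex=np.array([np.cos(a),np.sin(a)]);ey=np.array([-np.sin(a),np.cos(a)])
    def pts(m,z):
        v,u=np.nonzero(m);q=onz(im,np.c_[u,v],z)[:,:2]-[cx,cy];return q@ex*1e3,q@ey*1e3
    s,t=pts(H["blue"]&(abs(P[...,2]-zb)<.004),zb); k=(abs(s)<45)&(abs(t)<32);s,t=s[k],t[k]
    print("board s",np.percentile(s,[.5,99.5]).round(1),"t",np.percentile(t,[1,99]).round(1))
    s,t=pts(H["yellow"]&(abs(P[...,2]-.027)<.006),.027)
    f=abs(t)<16; k=f&(s<0)&(s>-45)
    print("pocket front s",np.percentile(s[k],1).round(1) if k.sum()>20 else None)
    for i in(-2,-1,0,1,2):
        k=(abs(t-59*i)<29)&(s<10)&(s>-45)
        if k.sum()>50: print("nest",i,"t range",np.percentile(t[k],[1,99]).round(1),"front",np.percentile(s[k],1).round(1),k.sum())
    return im,P
E
python3 - <<'E'
from h import *
p=pose()[0];p[3]%=360;print(p)
im,P=align(.5983,.1716,p[2]-.022)
cv2.imwrite("pics/w6.png",cv2.resize(im["color"][150:350,130:430,::-1],None,fx=2.5,fy=2.5))
E
```

```text
[np.float64(0.597472188190239), np.float64(0.17208978212053577), np.float64(0.06641194993905772), np.float64(184.7414804872627)]
[ 5.975000e-01  1.721000e-01  6.640000e-02 -1.752585e+02] [-0.6  0.5 -0.5] [0.03 0.01 0.03]
tilt x,y, top z [-0.0227  0.0299  0.0435]
board s [-35.4  27.8] t [-21.3  23.7]
pocket front s None
nest -2 t range [-141.8  -94.5] front -32.1 6466
nest -1 t range [-80.1 -33.6] front -32.5 484
nest 1 t range [35.6 84.2] front -32.3 7585
```

View pics/w6.png

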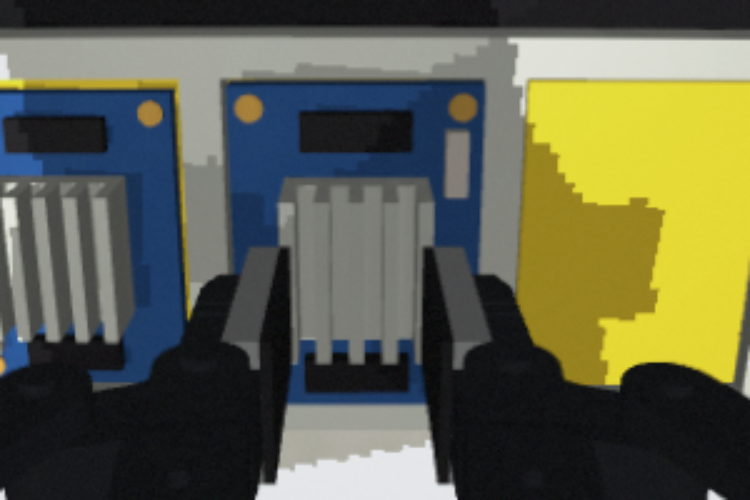

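The held board at rows 80–405 in the crop covers the pocket front, so it sits too far towards -x. The fit says to move about +5.3 mm in x and -0.6 mm in y.

>>> {"fn": "arm_command", "kwargs": {
  "increments": [-1,-0.0066,-0.0008,0,0,-1,-0.0066,-0.0008,0,0,-1,-0.0066,-0.0008,0.007,0,-1,-0.0066,-0.0008,0.007,0,-1,-0.0066,-0.0008,0.007,0]
}}

```text
time: 15.23
tool_pos: [0.6036, 0.1717, 0.0611]
ee_rot: [0.129, -3.138, 0.0]
contact_force: [0.1, 0.3, -0.7]
width: 0.263
grasp_force: 58.9
```

Run:
```python
from h import *
p=pose()[0];p[3]%=360
im,P=align(.5983,.1716,p[2]-.022)
cv2.imwrite("pics/w7.png",cv2.resize(im["color"][150:350,130:430,::-1],None,fx=2.5,fy=2.5))
```

```text
[ 6.0360e-01  1.7170e-01  6.1100e-02 -1.7528e+02] [ 0.1  0.3 -0.7] [-0.01 -0.    0.02]
tilt x,y, top z [-0.0118  0.0212  0.0384]
board s [-29.4  33.9] t [-22.1  22.9]
pocket front s -32.7
nest -2 t range [-140.9  -94.5] front -32.1 6612
nest -1 t range [-80.3 -33.6] front -32.8 611
nest 0 t range [-23.5  24.6] front -32.7 1138
nest 1 t range [35.6 84.1] front -32.4 8188
```

View pics/w7.png

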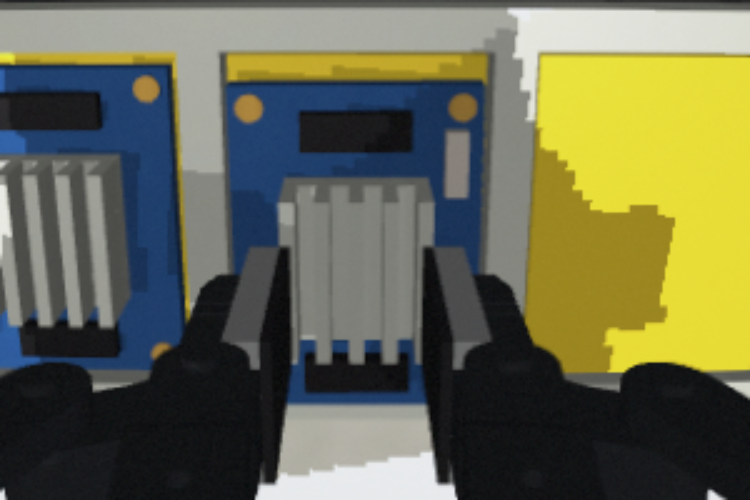

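The board now has even gaps (front 3 mm, sides about 2 mm), with centres agreeing within 0.3 mm. I lower it.

>>> {"fn": "arm_command", "kwargs": {
  "increments": [-1,0,0,0.004,0,-1,0,0,0.007,0,-1,0,0,0.01,0,-1,0,0,0.01,0,-1,0,0,0.01,0]
}}

```text
time: 15.7
tool_pos: [0.6039, 0.1717, 0.0562]
ee_rot: [-0.129, 3.137, 0.001]
contact_force: [-8.0, -1.9, 17.9]
width: 0.267
grasp_force: 62.5
```

```bash
python3 -c "
from h import *
p=pose()[0]
im,P=align(.6003,.172,p[2]-.022)"
```

```text
[ 6.039000e-01  1.717000e-01  5.620000e-02 -1.752955e+02] [-8.  -1.9 17.9] [-0.28  1.53 -0.06]
tilt x,y, top z [0.0405 0.0118 0.0337]
board s [-30.5  34.1] t [-22.1  22.5]
pocket front s -34.6
nest -2 t range [-138.2  -94.7] front -34.1 6683
nest -1 t range [-80.2 -33.9] front -34.8 601
nest 0 t range [-24.1  25. ] front -34.6 1381
nest 1 t range [35.3 83.9] front -34.3 8985
```

>>> {"fn": "arm_command", "kwargs": {
  "increments": [-1,0,0,-0.01,0,-1,0,0,-0.01,0,-1,0.003,0,-0.01,0,-1,0.003,0,-0.01,0,-1,0.003,0,-0.01,0]
}}

```text
time: 16.17
tool_pos: [0.6012, 0.1713, 0.0606]
ee_rot: [0.129, -3.138, 0.0]
contact_force: [1.0, -0.5, -0.4]
width: 0.259
grasp_force: 58.9
```

>>> {"fn": "arm_command", "kwargs": {
  "increments": [-1,0,0,0.004,0,-1,0,0,0.007,0,-1,0,0,0.0095,0,-1,0,0,0.0095,0,-1,0,0,0.0095,0]
}}

```text
time: 16.58
tool_pos: [0.6015, 0.1714, 0.0538]
ee_rot: [0.129, -3.139, 0.0]
contact_force: [-1.1, -0.2, 2.6]
width: 0.26
grasp_force: 59.6
```

```bash
python3 -c "
from h import *
p=pose()[0]
im,P=align(.6003,.172,p[2]-.022)"
```

```text
[ 6.015000e-01  1.714000e-01  5.380000e-02 -1.753028e+02] [-1.1 -0.2  2.6] [-0.1   0.27  0.09]
tilt x,y, top z [-0.0128  0.0249  0.0311]
board s [-33.5  30.4] t [-22.4  22.4]
pocket front s -34.4
nest -2 t range [-137.3  -94.7] front -34.2 6589
nest -1 t range [-80.1 -33.9] front -34.5 563
nest 0 t range [-23.8  24.9] front -34.4 526
nest 1 t range [35.4 83.9] front -34.5 9144
```

>>> {"fn": "arm_command", "kwargs": {
  "increments": [-1,0,0,0.004,0,-1,0,0,0.008,0,-1,0,0,0.013,0,-1,0,0,0.013,0,-1,0,0,0.013,0]
}}

```text
time: 17.05
tool_pos: [0.6019, 0.1714, 0.0493]
ee_rot: [-0.129, 3.135, 0.001]
contact_force: [-14.4, -4.8, 37.0]
width: 0.262
grasp_force: 66.4
```

```bash
python3 -c "
from h import *
p=pose()[0]
im,P=align(.6003,.172,p[2]-.022)"
```

```text
[ 6.01900e-01  1.71400e-01  4.93000e-02 -1.75303e+02] [-14.4  -4.8  37. ] [-0.95  3.23 -0.05]
tilt x,y, top z [-0.0084 -0.0019  0.0273]
board s [-33.5  30.4] t [-22.4  22.5]
pocket front s -34.8
nest -2 t range [-133.7  -94.8] front -34.0 6256
nest -1 t range [-80.  -33.9] front -34.5 565
nest 0 t range [-23.2  24.2] front -34.8 428
nest 1 t range [35.4 83.9] front -34.4 9554
```

>>> {"fn": "arm_command", "kwargs": {
  "increments": [-1,0,0,-0.008,0,-0.05,0,0,-0.008,0,-0.05,0,0,-0.008,0,-0.05,0,0,-0.008,0,-0.05,0,0,-0.008,0]
}}

```text
time: 17.52
tool_pos: [0.6012, 0.1713, 0.0486]
ee_rot: [0.129, -3.137, 0.001]
contact_force: [0.5, -0.7, 1.2]
width: 0.47
grasp_force: 0.0
```

>>> {"fn": "arm_command", "kwargs": {
  "increments": [-0.05,0,0,-0.03,0,-0.05,0,0,-0.1,0,-0.05,0,0,-0.1,0,-0.05,0,0,-0.1,0,0.1,0,0,-0.1,0]
}}

```text
time: 17.93
tool_pos: [0.6022, 0.1715, 0.13]
ee_rot: [-0.129, 3.138, 0.0]
contact_force: [-0.7, -0.3, -0.5]
width: 0.548
grasp_force: 0.0
```

Run:
```python
from h import *
im,P=held(.6015,.1715)
held(.6035,.113)
im,P=cloud("side")
for b in blobs(im,P,masks(im)["blue"],40): print(*[round(float(x),4) for x in b[:6]],b[6],b[7])
p=pose()[0];p[3]%=360;print(p)
plan([(.445,-.1168,.10,197.6)],p)
```

```text
[ 6.022000e-01  1.715000e-01  1.300000e-01 -1.753025e+02] [-0.7 -0.3 -0.5] [ 0.02 -0.04  0.  ]
tilt x,y, top z [-0.0001  0.0015  0.0275]
[ 6.014000e-01  1.713000e-01  1.287000e-01 -1.753007e+02] [-0.1  0.8 -0.4] [-0.05  0.03 -0.02]
tilt x,y, top z [-0.0004  0.0008  0.0275]
0.0048 0.4422 -0.1135 59.509 49.2403 21.4961 99 [331.34343434 220.19191919]
0.0267 0.6005 0.1161 68.6172 38.2145 25.4852 86 [243.98837209 242.91860465]
0.0268 0.5765 0.166 38.7698 19.9577 -78.6133 58 [239.75862069 255.65517241]
[np.float64(0.600691921368483), np.float64(0.1711372628995259), np.float64(0.127683799406275), np.float64(184.69870543238403)]
[0.1117, -0.1714, 0.0173, -0.1433] -> [0.523 0.027 0.114] 191.1 rows 3.9
[0.1303, -0.1577, 0.0173, -0.1433] -> [ 0.445 -0.117  0.1  ] 197.6 rows 3.9
```

>>> {"fn": "arm_command", "kwargs": {
  "increments": [0.2,0.1117,-0.1714,0.0173,-0.1433,0.2,0.1117,-0.1714,0.0173,-0.1433,0.2,0.1117,-0.1714,0.0173,-0.1433,0.2,0.1117,-0.1714,0.0173,-0.1433]
}}

```text
time: 18.42
tool_pos: [0.5215, 0.0261, 0.1139]
ee_rot: [0.306, -3.123, 0.0]
contact_force: [1.1, -0.4, -0.4]
width: 0.6
grasp_force: 0.0
```

>>> {"fn": "arm_command", "kwargs": {
  "increments": [0.2,0.1303,-0.1577,0.0173,-0.1433,0.2,0.1303,-0.1577,0.0173,-0.1433,0.2,0.1303,-0.1577,0.0173,-0.1433,0.2,0.1303,-0.1577,0.0173,-0.1433,0.2,0.1303,-0.1577,0.0173,-0.1433]
}}

```text
time: 18.83
tool_pos: [0.4413, -0.1206, 0.1]
ee_rot: [0.47, -3.101, 0.0]
contact_force: [-1.2, 0.3, -0.3]
width: 0.598
grasp_force: 0.0
```

>>> {"fn": "arm_command", "kwargs": {
  "increments": [0.2,0,0,0,0,0.2,0,0,0,0]
}}

```text
time: 19.0
tool_pos: [0.4455, -0.1165, 0.1013]
ee_rot: [0.479, -3.104, -0.001]
contact_force: [-0.1, -0.8, -0.3]
width: 0.598
grasp_force: 0.0
```

Run:
```python
from h import *
im,P=cloud("wrist")
for b in blobs(im,P,masks(im)["blue"],300): print(*[round(float(x),4) for x in b[:6]],b[6],b[7])
b=[b for b in blobs(im,P,masks(im)["blue"],300)if abs(b[1]-.44)<.08][0]
p=pose()[0];p[3]%=360;print(p)
plan([(b[1]-.001,b[2],.025,b[5]+180)],p)
```

```text
0.0056 0.446 -0.1174 64.6613 45.4269 17.6169 3085 [268.02495948 206.85672609]
[np.float64(0.4459500638497822), np.float64(-0.1159750920468696), np.float64(0.10150353554080442), np.float64(197.6225041980976)]
[0.0017, -0.0013, 0.0956, 0.0001] -> [ 0.445 -0.117  0.025] 197.6 rows 1.8
```

>>> {"fn": "arm_command", "kwargs": {
  "increments": [0.2,0.0017,-0.001,0.095,0,0.2,0.0017,-0.001,0.095,0,0.2,0.0017,-0.001,0.095,0,0.2,0.0017,-0.001,0.095,0,0.2,0.0017,-0.001,0.095,0]
}}

```text
time: 19.47
tool_pos: [0.4459, -0.117, 0.0274]
ee_rot: [-0.483, 3.104, -0.0]
contact_force: [-0.2, 0.6, 0.6]
width: 0.599
grasp_force: 0.0
```

>>> {"fn": "arm_command", "kwargs": {
  "increments": [-0.1,0,0,0,0,-0.1,0,0,0,0,-1,0,0,0,0,-1,0,0,0,0,-1,0,0,0,0]
}}

```text
time: 19.88
tool_pos: [0.446, -0.1179, 0.0279]
ee_rot: [-0.48, 3.102, -0.001]
contact_force: [-1.1, 0.9, 7.4]
width: 0.265
grasp_force: 58.5
```

>>> {"fn": "arm_command", "kwargs": {
  "increments": [-1,0,0,0,0,-1,0,0,0,0,-1,0,0,0,0]
}}

```text
time: 20.13
tool_pos: [0.446, -0.1179, 0.028]
ee_rot: [-0.48, 3.102, -0.001]
contact_force: [-0.6, 0.9, 7.9]
width: 0.263
grasp_force: 58.5
```

>>> {"fn": "arm_command", "kwargs": {
  "increments": [-1,0,0,-0.1,0,-1,0,0,-0.1,0,-1,0,0,-0.1,0,-1,0,0,-0.1,0,-1,0,0,-0.1,0]
}}

```text
time: 20.55
tool_pos: [0.4449, -0.1178, 0.1064]
ee_rot: [-0.48, 3.104, -0.001]
contact_force: [0.1, -0.3, -1.7]
width: 0.263
grasp_force: 58.8
```

>>> {"fn": "arm_command", "kwargs": {
  "increments": [-1,0,0,0,0,-1,0,0,0,0]
}}

```text
time: 20.72
tool_pos: [0.4439, -0.1174, 0.1049]
ee_rot: [0.48, -3.102, -0.002]
contact_force: [-0.5, 0.4, -0.2]
width: 0.26
grasp_force: 58.8
```

Run:
```python
from h import *
im,P=held(.445,-.117)
p=pose()[0];p[3]%=360;print(p)
m=masks(im)["blue"]&(P[...,2]>.05);v,u=np.nonzero(m);print("front row",np.percentile(v,1),u.min(),u.max())
plan([(.608,.054,.095,184.7)],p)
```

```text
[ 4.439000e-01 -1.174000e-01  1.049000e-01 -1.624055e+02] [-0.5  0.4 -0.2] [ 0.03 -0.    0.04]
tilt x,y, top z [-0.0062  0.003   0.0824]
[np.float64(0.44398353047090844), np.float64(-0.11748578990937293), np.float64(0.10492571249639722), np.float64(197.59351959034535)]
front row 188.0 221 323
[-0.1301, 0.0712, 0.0062, 0.1433] -> [ 0.526 -0.032  0.1  ] 191.1 rows 2.8
[-0.1213, 0.0853, 0.0062, 0.1433] -> [0.608 0.054 0.095] 184.7 rows 2.8
```

>>> {"fn": "arm_command", "kwargs": {
  "increments": [-1,-0.1301,0.0712,0.0062,0.1433,-1,-0.1301,0.0712,0.0062,0.1433,-1,-0.1301,0.0712,0.0062,0.1433,-1,-0.1301,0.0712,0.0062,0.1433]
}}

```text
time: 21.1
tool_pos: [0.5303, -0.0282, 0.0998]
ee_rot: [-0.311, 3.125, 0.003]
contact_force: [-0.1, -0.8, -1.0]
width: 0.257
grasp_force: 58.9
```

>>> {"fn": "arm_command", "kwargs": {
  "increments": [-1,-0.1234,0.085,0.0062,0.1433,-1,-0.1234,0.085,0.0062,0.1433,-1,-0.1234,0.085,0.0062,0.1433,-1,-0.1234,0.085,0.0062,0.1433,-1,-0.1234,0.085,0.0062,0.1433]
}}

```text
time: 21.52
tool_pos: [0.6107, 0.0552, 0.0943]
ee_rot: [0.132, -3.136, 0.0]
contact_force: [-0.6, -1.3, -0.5]
width: 0.259
grasp_force: 59.0
```

>>> {"fn": "arm_command", "kwargs": {
  "increments": [-1,0,0,0.04,0,-1,0,0,0.04,0,-1,0,0,0.04,0,-1,0,0,0.04,0,-1,0,0,0.04,0]
}}

```text
time: 21.93
tool_pos: [0.6108, 0.0533, 0.0656]
ee_rot: [-0.127, 3.138, 0.0]
contact_force: [-0.2, -0.2, -0.6]
width: 0.263
grasp_force: 59.1
```

```bash
python3 -c "
from h import *
p=pose()[0]
im,P=align(.608,.054,p[2]-.022)
v,u=np.nonzero(masks(im)['blue']&(P[...,2]>.036));print(np.percentile(v,1))"
```

```text
[ 6.108000e-01  5.330000e-02  6.560000e-02 -1.753478e+02] [-0.2 -0.2 -0.6] [-0.    0.02 -0.01]
tilt x,y, top z [-0.0048 -0.018   0.0428]
board s [-30.1  33.2] t [-22.5  22.5]
pocket front s -32.4
nest 0 t range [-23.5  24.8] front -32.4 1014
nest 1 t range [35.  81.4] front -32.7 453
nest 2 t range [ 95.6 139.1] front -33.0 345
187.0
```

>>> {"fn": "arm_command", "kwargs": {
  "increments": [-1,0.0018,0.0004,0.004,0,-1,0.0018,0.0004,0.008,0,-1,0.0018,0.0004,0.012,0,-1,0.0018,0.0004,0.015,0,-1,0.0018,0.0004,0.015,0]
}}

```text
time: 22.4
tool_pos: [0.6092, 0.054, 0.0526]
ee_rot: [-0.129, 3.138, -0.0]
contact_force: [-1.0, -0.5, 2.5]
width: 0.265
grasp_force: 60.2
```

```bash
python3 -c "
from h import *
p=pose()[0]
im,P=align(.608,.054,p[2]-.022)"
```

```text
[ 6.092000e-01  5.400000e-02  5.260000e-02 -1.753004e+02] [-1.  -0.5  2.5] [-0.07  0.24  0.01]
tilt x,y, top z [-0.0032 -0.017   0.03  ]
board s [-31.6  32.2] t [-21.6  23.2]
pocket front s -32.7
nest 0 t range [-23.4  24.9] front -32.7 523
nest 1 t range [35.  81.6] front -32.8 462
nest 2 t range [ 95.8 138.9] front -32.9 333
```

In the pocket. Press.

>>> {"fn": "arm_command", "kwargs": {
  "increments": [-1,0,0,0.004,0,-1,0,0,0.008,0,-1,0,0,0.012,0,-1,0,0,0.013,0,-1,0,0,0.013,0]
}}

```text
time: 22.87
tool_pos: [0.6097, 0.0541, 0.0492]
ee_rot: [-0.129, 3.133, 0.0]
contact_force: [-18.9, -1.4, 47.3]
width: 0.263
grasp_force: 68.6
```

```bash
python3 -c "
from h import *
held(.608,.054)"
```

```text
[ 6.097000e-01  5.410000e-02  4.920000e-02 -1.753005e+02] [-18.9  -1.4  47.3] [-0.47  3.93  0.03]
tilt x,y, top z [-0.0098  0.0033  0.0273]
```

>>> {"fn": "arm_command", "kwargs": {
  "increments": [-1,0,0,-0.011,0,-0.05,0,0,-0.011,0,-0.05,0,0,-0.011,0,-0.05,0,0,-0.011,0,-0.05,0,0,-0.011,0]
}}

```text
time: 23.33
tool_pos: [0.6086, 0.0541, 0.0494]
ee_rot: [0.129, -3.137, 0.0]
contact_force: [0.2, -0.1, -0.5]
width: 0.479
grasp_force: 0.0
```

>>> {"fn": "arm_command", "kwargs": {
  "increments": [-0.05,0,0,-0.03,0,-0.05,0,0,-0.1,0,-0.05,0,0,-0.15,0,-0.05,0,0,-0.2,0,0,0,0,-0.2,0]
}}

```text
time: 23.75
tool_pos: [0.611, 0.0542, 0.2169]
ee_rot: [-0.128, 3.131, 0.001]
contact_force: [0.6, 0.2, 0.8]
width: 0.5
grasp_force: 0.0
```

>>> {"fn": "arm_command", "kwargs": {
  "increments": [0,0,0,0,0,0,0,0,0,0]
}}

```text
time: 23.92
tool_pos: [0.6095, 0.0541, 0.2103]
ee_rot: [-0.129, 3.138, 0.0]
contact_force: [0.2, 0.0, -0.7]
width: 0.499
grasp_force: 0.0
```

Run:
```python
from h import *
for c in((.609,.054),(.6035,.113),(.6015,.1715)): im,P=held(*c)
for b in blobs(im,P,masks(im)["blue"],300): print(*[round(float(x),4) for x in b[:6]],b[6],b[7])
im,P=cloud("side");m=masks(im)["red"]&(abs(P[...,0]-.46)<.06)&(abs(P[...,1]+.31)<.06)
print(P[m].min(0),P[m].max(0),P[m].mean(0))
p=pose()[0];p[3]%=360;print(p)
plan([(.49,-.28,.22,205)],p)
```

```text
[ 6.09500e-01  5.41000e-02  2.10300e-01 -1.75302e+02] [ 0.2  0.  -0.7] [ 0.02  0.01 -0.  ]
tilt x,y, top z [0.0013 0.0018 0.0275]
[ 6.088000e-01  5.400000e-02  2.089000e-01 -1.753011e+02] [-0.6 -0.8 -0.2] [ 0.04  0.02 -0.02]
tilt x,y, top z [-0.0023  0.0018  0.0275]
[ 6.084000e-01  5.400000e-02  2.083000e-01 -1.753029e+02] [-0.3  0.1  0.5] [ 0.02 -0.02  0.02]
tilt x,y, top z [ 0.0001 -0.0015  0.0276]
0.0276 0.6019 0.1159 63.7503 45.6987 5.041 1695 [339.83480826 180.35044248]
0.0275 0.611 0.0553 64.8783 44.7289 4.7606 1714 [271.12718786 185.72170362]
0.0276 0.6013 0.1736 65.7504 48.4998 5.0126 1686 [397.40984579 186.02906287]
[ 0.44523161 -0.32184249  0.04156487] [ 0.47759867 -0.29781126  0.07648902] [ 0.46051195 -0.30752669  0.06040563]
[np.float64(0.6082431453002382), np.float64(0.05404118132226069), np.float64(0.20825554320071218), np.float64(184.7009855347059)]
[0.0908, -0.202, -0.0073, -0.2255] -> [ 0.549 -0.113  0.214] 194.9 rows 4.3
[0.1249, -0.1829, -0.0073, -0.2255] -> [ 0.49 -0.28  0.22] 205.0 rows 4.3
```

>>> {"fn": "arm_command", "kwargs": {
  "increments": [0,0.0908,-0.202,-0.0073,-0.2255,0,0.0908,-0.202,-0.0073,-0.2255,0,0.0908,-0.202,-0.0073,-0.2255,0,0.0908,-0.202,-0.0073,-0.2255,0,0.0908,-0.202,-0.0073,-0.2255]
}}

```text
time: 24.53
tool_pos: [0.5476, -0.1169, 0.2154]
ee_rot: [0.4, -3.113, 0.001]
contact_force: [0.9, 0.0, -0.1]
width: 0.501
grasp_force: 0.0
```

>>> {"fn": "arm_command", "kwargs": {
  "increments": [0,0.1249,-0.1829,-0.0073,-0.2255,0,0.1249,-0.1829,-0.0073,-0.2255,0,0.1249,-0.1829,-0.0073,-0.2255,0,0.1249,-0.1829,-0.0073,-0.2255,0,0.1249,-0.1829,-0.0073,-0.2255]
}}

```text
time: 24.95
tool_pos: [0.4889, -0.2836, 0.2212]
ee_rot: [0.674, -3.066, 0.0]
contact_force: [-0.3, 0.6, 0.4]
width: 0.506
grasp_force: 0.0
```

>>> {"fn": "arm_command", "kwargs": {
  "increments": [0,0,0,0,0,0,0,0,0,0]
}}

```text
time: 25.12
tool_pos: [0.4905, -0.2801, 0.2212]
ee_rot: [0.677, -3.067, -0.003]
contact_force: [-0.0, 0.2, 0.2]
width: 0.5
grasp_force: 0.0
```

Run:
```python
from h import *
print(pose()[0])
im,P=cloud("wrist");cv2.imwrite("pics/w8.png",im["color"][:,:,::-1])
for q in("key","slot","keystand_hole0","keystand","switchbox"):
    r=manip.tip_of("wrist",q)
    for d in r[:2]:
        v,u=[int(round(float(x))) for x in d["location"]];print(q,d["score"],(v,u),P[min(v,419),min(u,559)])
# top faces
for nm,(zl,zh),c in(("keytop",(.068,.09),(.46,-.309)),("standtop",(.03,.036),(.46,-.309)),("knob",(.05,.06),(.62,-.126)),("box",(.027,.033),(.62,-.126))):
    m=(P[...,2]>zl)&(P[...,2]<zh)&(np.hypot(P[...,0]-c[0],P[...,1]-c[1])<.08)
    if m.sum()<20: print(nm,m.sum());continue
    (x,y),(w,h),a=cv2.minAreaRect((P[m][:,:2]*1000).astype(np.float32)); print(nm,m.sum(),x,y,w,h,a,np.median(P[m],0))
```

```text
[np.float64(0.4904788706980369), np.float64(-0.2801072684076962), np.float64(0.2212318573748142), np.float64(-155.10942172000827)]
key 0.64 (142, 252) [ 0.45923311 -0.31085866  0.07384415]
keystand_hole0 0.74 (141, 251) [ 0.45873221 -0.31185838  0.07506184]
keystand 0.98 (140, 250) [ 0.45851417 -0.31290197  0.07347031]
switchbox 0.74 (328, 345) [ 0.46885115 -0.27046963  0.27990596]
keytop 653 464.1776123046875 -312.4496154785156 33.53462219238281 11.764901161193848 24.53438377380371 [ 0.46340535 -0.31236894  0.07432181]
standtop 3563 464.21575927734375 -312.3773193359375 59.84870910644531 60.461395263671875 23.960588455200195 [ 0.46182667 -0.31401809  0.03453652]
knob 59 616.9889526367188 -152.7399139404297 16.641958236694336 3.2496116161346436 16.093496322631836 [ 0.61694846 -0.15297171  0.0541523 ]
box 1135 616.1519165039062 -161.60504150390625 79.800537109375 33.46272659301758 9.61768627166748 [ 0.62415776 -0.16666046  0.03057873]
```

View pics/w8.png

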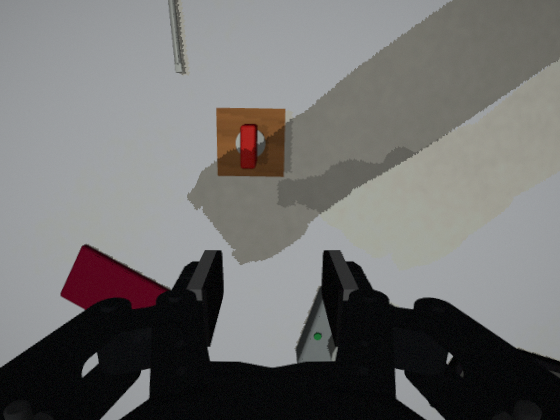

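The view shows the red key at (146,249) in its stand, (107–177, 217–285), with the phone lower left and the screwdriver tip top left. The key is at about (0.464, -0.312), yaw 24°.

Run:
```python
from h import *
p=pose()[0];p[3]%=360
plan([(.463,-.3135,.13,204.2)],p)
```

```text
[0.0505, -0.0243, 0.1153, 0.0202] -> [ 0.463 -0.314  0.13 ] 204.2 rows 2.5
```

>>> {"fn": "arm_command", "kwargs": {
  "increments": [0,0.0505,-0.0243,0.1153,0.0202,0,0.0505,-0.0243,0.1153,0.0202,0,0.0505,-0.0243,0.1153,0.0202,0,0.0505,-0.0243,0.1153,0.0202,0,0.0505,-0.0243,0.1153,0.0202]
}}

```text
time: 25.83
tool_pos: [0.4622, -0.3139, 0.1297]
ee_rot: [0.655, -3.071, -0.002]
contact_force: [0.6, -0.4, 0.5]
width: 0.497
grasp_force: 0.0
```

>>> {"fn": "arm_command", "kwargs": {
  "increments": [0,0,0,0,0,0,0,0,0,0,0,0,0,0,0]
}}

```text
time: 26.08
tool_pos: [0.4638, -0.3147, 0.1319]
ee_rot: [-0.657, 3.07, -0.003]
contact_force: [-0.8, -0.5, -0.7]
width: 0.496
grasp_force: 0.0
```

```bash
cat >> h.py <<'E'
def top(P,zl,zh,c,r):
    m=(P[...,2]>zl)&(P[...,2]<zh)&(np.hypot(P[...,0]-c[0],P[...,1]-c[1])<r)
    (x,y),(w,h),a=cv2.minAreaRect((P[m][:,:2]*1000).astype(np.float32))
    return [round(float(t),2) for t in (x,y,w,h,a,*np.median(P[m],0)*1e3)],int(m.sum())
E
python3 - <<'E'
from h import *
im,P=cloud("wrist")
p=pose()[0];p[3]%=360;print(np.round(p,4))
print(top(P,.070,.08,(.463,-.313),.03),top(P,.031,.0365,(.463,-.313),.05))
m=masks(im)["red"]&(abs(P[...,2]-.074)<.003);v,u=np.nonzero(m);print(u.min(),u.max(),v.min(),v.max(),P[m].mean(0))
E
```

```text
[ 4.636000e-01 -3.147000e-01  1.316000e-01  2.041391e+02]
([463.5, -312.53, 33.75, 11.59, 23.91, 462.66, -313.05, 74.41], 1198) ([463.92, -312.55, 60.59, 60.18, 23.99, 458.73, -316.32, 34.57], 6005)
266 283 204 218 [ 0.45207564 -0.31861949  0.07444415]
```

>>> {"fn": "arm_command", "kwargs": {
  "increments": [0,0,0.0014,0.05,0,0,0,0.0014,0.092,0,0,0,0.0014,0.092,0,0,0,0.0014,0.092,0,0,0,0.0014,0.092,0]
}}

```text
time: 26.55
tool_pos: [0.4629, -0.3141, 0.0584]
ee_rot: [-0.656, 3.071, -0.002]
contact_force: [-0.0, -0.7, 0.5]
width: 0.498
grasp_force: 0.0
```

>>> {"fn": "arm_command", "kwargs": {
  "increments": [-0.4,0,0,0,0,-0.4,0,0,0,0,-0.4,0,0,0,0,-0.4,0,0,0,0,-0.4,0,0,0,0]
}}

```text
time: 26.97
tool_pos: [0.4622, -0.3138, 0.0571]
ee_rot: [-0.655, 3.072, -0.001]
contact_force: [-0.6, 0.6, 0.5]
width: 0.295
grasp_force: 0.0
```

>>> {"fn": "arm_command", "kwargs": {
  "increments": [-1,0,0,0,0,-1,0,0,0,0,-1,0,0,0,0,-1,0,0,0,0,-1,0,0,0,0],
  "squeeze": 60
}}

```text
time: 27.38
tool_pos: [0.4621, -0.3138, 0.0568]
ee_rot: [-0.655, 3.072, -0.001]
contact_force: [-1.0, -0.7, 4.5]
width: 0.127
grasp_force: 59.0
```

Run:
```python
from h import *
p,s=pose();p[3]%=360;print(np.round(p,4),s["width"],s["grasp_force"],s["contact_force"])
```

```text
[ 4.62100e-01 -3.13800e-01  5.68000e-02  2.04083e+02] 0.12748908358391245 59.01118755340576 [-0.99570421 -0.65303731  4.4665923 ]
```

Run:
```python
from h import *
plan([(.4621,-.3138,.16,204.1),(.67,-.12,.17,190)],(.4621,-.3138,.0565,204.1))
```

```text
[-0.0, 0.0, -0.1294, -0.0] -> [ 0.462 -0.314  0.16 ] 204.1 rows 2.5
[-0.1681, 0.0575, -0.0063, 0.1567] -> [ 0.566 -0.217  0.165] 197.0 rows 3.4
[-0.1597, 0.0777, -0.0063, 0.1567] -> [ 0.67 -0.12  0.17] 190.0 rows 3.4
```

>>> {"fn": "arm_command", "kwargs": {
  "increments": [-1,0,0,-0.03,0,-1,0,0,-0.06,0,-1,0,0,-0.1294,0,-1,0,0,-0.1294,0,-1,0,0,-0.1294,0]
}}

```text
time: 27.8
tool_pos: [0.4636, -0.3148, 0.1641]
ee_rot: [-0.654, 3.068, -0.007]
contact_force: [-0.2, -0.2, -0.5]
width: 0.131
grasp_force: 59.9
```

>>> {"fn": "arm_command", "kwargs": {
  "increments": [-1,-0.1681,0.0575,-0.0063,0.1567,-1,-0.1681,0.0575,-0.0063,0.1567,-1,-0.1681,0.0575,-0.0063,0.1567,-1,-0.1681,0.0575,-0.0063,0.1567]
}}

```text
time: 28.13
tool_pos: [0.568, -0.2138, 0.1633]
ee_rot: [0.468, -3.106, -0.003]
contact_force: [-0.9, -0.5, 0.3]
width: 0.129
grasp_force: 59.9
```

>>> {"fn": "arm_command", "kwargs": {
  "increments": [-1,-0.1597,0.0777,-0.0063,0.1567,-1,-0.1597,0.0777,-0.0063,0.1567,-1,-0.1597,0.0777,-0.0063,0.1567,-1,-0.1597,0.0777,-0.0063,0.1567,-1,-0.1597,0.0777,-0.0063,0.1567]
}}

```text
time: 28.55
tool_pos: [0.672, -0.1163, 0.1671]
ee_rot: [0.28, -3.127, -0.002]
contact_force: [-1.2, -0.6, -1.0]
width: 0.133
grasp_force: 59.9
```

>>> {"fn": "arm_command", "kwargs": {
  "increments": [-1,0,0,0,0,-1,0,0,0,0,-1,0,0,0,0,-1,0,0,0,0]
}}

```text
time: 28.88
tool_pos: [0.669, -0.121, 0.17]
ee_rot: [0.271, -3.129, 0.0]
contact_force: [0.3, 0.0, -0.5]
width: 0.123
grasp_force: 59.9
```

Run:
```python
from h import *
im,P=cloud("wrist")
p,s=pose();p[3]%=360;print(np.round(p,4),s["width"],s["grasp_force"])
print("knob",top(P,.050,.0575,(.62,-.127),.04),"box",top(P,.027,.0335,(.62,-.127),.08))
for d in manip.tip_of("wrist","slot")[:2]: print(d)
cv2.imwrite("pics/w9.png",im["color"][:,:,::-1])
g=cv2.cvtColor(im["color"],cv2.COLOR_RGB2GRAY)
```

```text
[ 6.692000e-01 -1.210000e-01  1.703000e-01  1.898887e+02] 0.12951774041228808 59.90346014499664
knob ([612.53, -132.39, 44.92, 44.45, 7.65, 612.32, -132.38, 54.45], 2961) box ([612.94, -132.04, 89.41, 89.62, 7.83, 608.19, -132.44, 30.48], 10899)
```

View pics/w9.png

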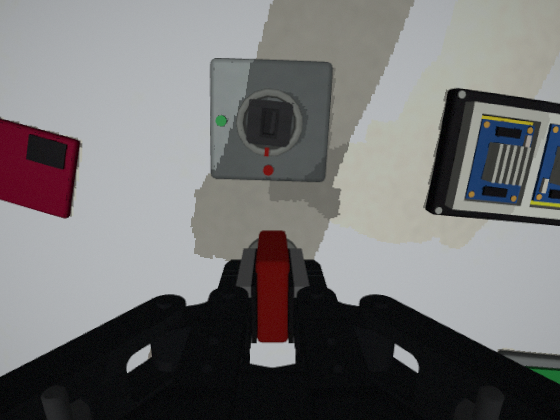

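The switch shows at (120,270), the red dot at (170,268), the green dot at (121,221) and the slot at about (122,269). I rectify and zoom on the knob.

Run:
```python
from h import *
im=manip.get_image("wrist")
# rectified top view at z=.054: 0.1 mm/px, +-28mm about knob, image right=+x world, up=+y
K=np.array(im["camera_matrix"]);D=np.array(im["D"],float);M=R.from_rotvec(im["rotation"]).as_matrix();o=np.array(im["eye"])
n=560;g=(np.arange(n)-n/2)*1e-4
X,Y=np.meshgrid(.6127+g,-.1322-g);W=np.stack([X,Y,np.full_like(X,.054)],-1).reshape(-1,3)
c=(W-o)@M;uv=cv2.projectPoints(c,np.zeros(3),np.zeros(3),K,D)[0].reshape(n,n,2).astype(np.float32)
r=cv2.remap(im["color"],uv[...,0],uv[...,1],cv2.INTER_LINEAR)
cv2.imwrite("pics/knob.png",cv2.convertScaleAbs(r[:,:,::-1],alpha=2.5))
gr=cv2.cvtColor(r,cv2.COLOR_RGB2GRAY);np.save("/tmp/gr.npy",gr)
for t in(20,25,30,35,40,50):
    k=(gr<t).astype(np.uint8);nn,l,st,ce=cv2.connectedComponentsWithStats(k)
    for i in range(1,nn):
        if st[i,4]>2000:
            q=np.argwhere(l==i)[:,::-1].astype(np.float32);print(t,st[i,4],cv2.minAreaRect(q))
```

```text
30 5498 ((276.2162170410156, 290.79730224609375), (90.41944122314453, 185.2776641845703), 80.53767395019531)
35 19005 ((282.7288818359375, 278.3629455566406), (123.79783630371094, 202.4184112548828), 85.060791015625)
40 38454 ((275.89984130859375, 275.41162109375), (271.50048828125, 273.1604919433594), 45.83031463623047)
40 2062 ((154.99415588378906, 237.03533935546875), (42.790245056152344, 150.20423889160156), 3.6782386302948)
50 89023 ((283.88031005859375, 288.4888000488281), (334.7333679199219, 311.2237243652344), 85.06583404541016)
```

View pics/knob.png

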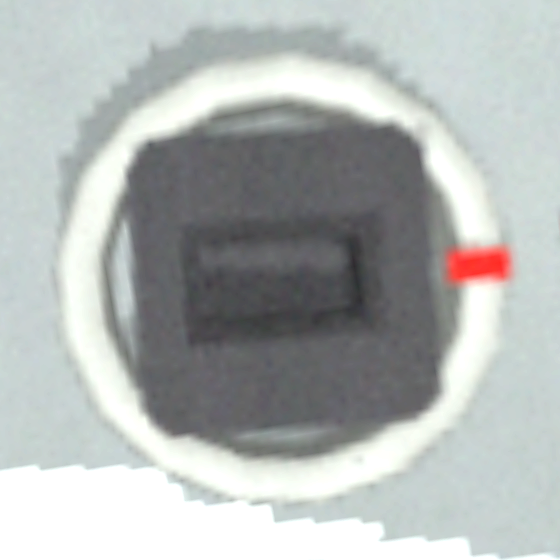

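The slot's long side is at about 4.5° (dark inner rectangle with corners near (185,250) and (360,330) in the zoom), the knob centre at (280,278), or about (0.6127, -0.1320), and the red mark to the right. I position the key above the slot.

Run:
```python
from h import *
p=pose()[0];p[3]%=360
plan([(.6108,-.1327,.105,184.5)],p)
```

```text
[0.0748, -0.0021, 0.0818, 0.1202] -> [ 0.611 -0.133  0.105] 184.5 rows 2.1
```

>>> {"fn": "arm_command", "kwargs": {
  "increments": [-1,0.0748,-0.0021,0.0818,0.1202,-1,0.0748,-0.0021,0.0818,0.1202,-1,0.0748,-0.0021,0.0818,0.1202,-1,0.0748,-0.0021,0.0818,0.1202,-1,0.0748,-0.0021,0.0818,0.1202]
}}

```text
time: 29.45
tool_pos: [0.6122, -0.1324, 0.1061]
ee_rot: [-0.124, 3.137, -0.001]
contact_force: [0.1, -0.1, 0.4]
width: 0.13
grasp_force: 59.9
```

>>> {"fn": "arm_command", "kwargs": {
  "increments": [-1,0,0,0,0,-1,0,0,0,0,-1,0,0,0,0,-1,0,0,0,0,-1,0,0,0,0]
}}

```text
time: 29.87
tool_pos: [0.6121, -0.1319, 0.105]
ee_rot: [-0.126, 3.138, -0.0]
contact_force: [0.1, -0.2, -0.4]
width: 0.131
grasp_force: 59.9
```

Run:
```python
from h import *
im,P=cloud("wrist")
p=pose()[0];p[3]%=360;print(np.round(p,4))
cv2.imwrite("pics/w10.png",cv2.convertScaleAbs(cv2.resize(im["color"][150:350,150:400,::-1],None,fx=3,fy=3),alpha=1.6))
print("knob",top(P,.050,.0575,(.6127,-.132),.035),"box",top(P,.027,.0335,(.6127,-.132),.08))
plan([(.6108,-.1327,.095,184.5)],p)
```

```text
[ 6.1180e-01 -1.3180e-01  1.0480e-01  1.8459e+02]
knob ([607.53, -132.79, 35.16, 45.01, 7.13, 603.74, -134.65, 54.38], 2909) box ([612.29, -132.54, 89.65, 89.53, 7.51, 592.67, -133.81, 30.45], 12298)
[0.0013, -0.001, 0.0123, 0.002] -> [ 0.611 -0.133  0.095] 184.5 rows 0.2
```

View pics/w10.png

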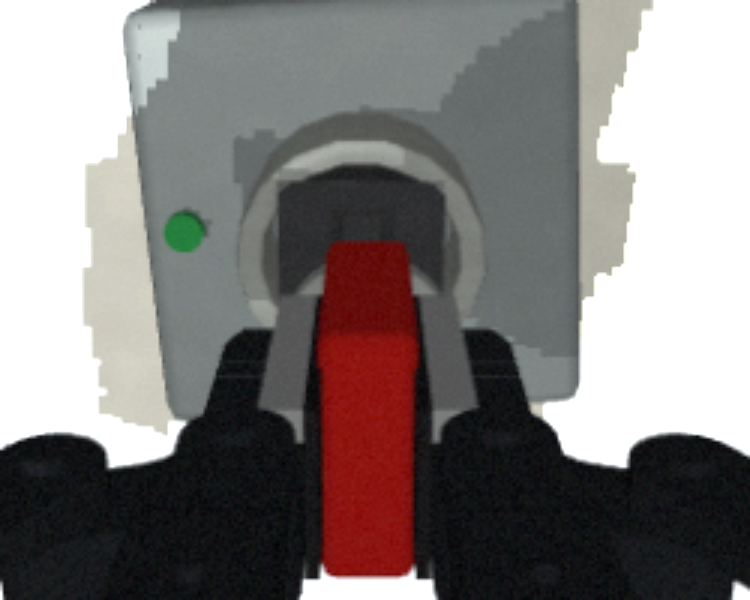

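The key is centred at crop column 367 and the knob at about column 361, so a shift of about 1 mm to -y and 1.2 mm to -x is needed.

>>> {"fn": "arm_command", "kwargs": {
  "increments": [-1,0.0016,-0.0013,0,0,-1,0.0016,-0.0013,0.005,0,-1,0.0016,-0.0013,0.0085,0,-1,0.0016,-0.0013,0.0085,0,-1,0.0016,-0.0013,0.0085,0]
}}

```text
time: 30.33
tool_pos: [0.6098, -0.133, 0.0974]
ee_rot: [0.125, -3.138, -0.0]
contact_force: [-0.1, 0.4, -0.5]
width: 0.131
grasp_force: 59.9
```

>>> {"fn": "arm_command", "kwargs": {
  "increments": [-1,0,0,0.003,0,-1,0,0,0.006,0,-1,0,0,0.009,0,-1,0,0,0.009,0]
}}

```text
time: 30.67
tool_pos: [0.6098, -0.133, 0.0899]
ee_rot: [0.125, -3.138, -0.0]
contact_force: [0.9, 0.3, -1.0]
width: 0.13
grasp_force: 59.9
```

Run:
```python
from h import *
p,s=pose();p[3]%=360;print(np.round(p,4),s["contact_force"],s["ft_torque"])
```

```text
[ 6.09800e-01 -1.33000e-01  8.99000e-02  1.84574e+02] [ 0.89153678  0.33402661 -0.9552485 ] [ 0.02094211 -0.09348352  0.00690174]
```

>>> {"fn": "arm_command", "kwargs": {
  "increments": [-1,0,0,0.005,0,-1,0,0,0.01,0,-1,0,0,0.015,0,-1,0,0,0.018,0,-1,0,0,0.018,0]
}}

```text
time: 31.08
tool_pos: [0.61, -0.133, 0.0768]
ee_rot: [-0.125, 3.139, -0.0]
contact_force: [-1.7, 0.6, 5.7]
width: 0.133
grasp_force: 60.5
```

>>> {"fn": "arm_command", "kwargs": {
  "increments": [-1,0,0,0,0,-1,0,0,0,0]
}}

```text
time: 31.25
tool_pos: [0.61, -0.133, 0.0768]
ee_rot: [-0.125, 3.139, -0.0]
contact_force: [-2.2, 0.2, 5.9]
width: 0.131
grasp_force: 60.6
```

Seated at the expected height. Turn clockwise.

>>> {"fn": "arm_command", "kwargs": {
  "increments": [-1,0,0,0,0.15,-1,0,0,0,0.3,-1,0,0,0,0.45,-1,0,0,0,0.6,-1,0,0,0,0.7]
}}

```text
time: 31.67
tool_pos: [0.6107, -0.1325, 0.0768]
ee_rot: [0.739, 3.052, 0.002]
contact_force: [0.1, 3.5, 4.0]
width: 0.131
grasp_force: 60.6
```

>>> {"fn": "arm_command", "kwargs": {
  "increments": [-1,0,0,0,0.15,-1,0,0,0,0.3,-1,0,0,0,0.45,-1,0,0,0,0.6,-1,0,0,0,0.7]
}}

```text
time: 32.08
tool_pos: [0.6112, -0.1319, 0.0768]
ee_rot: [1.539, 2.738, 0.005]
contact_force: [1.4, 3.9, 3.5]
width: 0.127
grasp_force: 60.5
```

Run:
```python
from h import *
p,s=pose();p[3]%=360;print(np.round(p,4),s["contact_force"],s["ft_torque"],s["width"])
```

```text
[ 6.112000e-01 -1.319000e-01  7.680000e-02  1.213193e+02] [1.40624368 3.89891015 3.50026164] [ 0.93443878 -0.36145738  0.12530315] 0.12686276909234184
```

>>> {"fn": "arm_command", "kwargs": {
  "increments": [-1,0,0,0,0.15,-1,0,0,0,0.3,-1,0,0,0,0.3,-1,0,0,0,0.3]
}}

```text
time: 32.42
tool_pos: [0.6115, -0.1318, 0.0768]
ee_rot: [1.843, 2.543, 0.006]
contact_force: [2.4, 5.3, 2.6]
width: 0.129
grasp_force: 60.4
```

>>> {"fn": "arm_command", "kwargs": {
  "increments": [-1,0,0,0,0.1,-1,0,0,0,0.15,-1,0,0,0,0.15,-1,0,0,0,0.15]
}}

```text
time: 32.75
tool_pos: [0.6117, -0.1318, 0.0768]
ee_rot: [1.99, 2.43, 0.007]
contact_force: [3.5, 4.1, 2.3]
width: 0.129
grasp_force: 60.3
```

Run:
```python
from h import *
p,s=pose();p[3]%=360;print(np.round(p,4),s["contact_force"],s["ft_torque"],s["width"])
```

```text
[ 6.117000e-01 -1.318000e-01  7.680000e-02  1.013828e+02] [3.49688281 4.06707481 2.2601044 ] [ 0.99048735 -0.7068284   0.07133518] 0.12868931769342287
```

>>> {"fn": "arm_command", "kwargs": {
  "increments": [-1,0,0,0,0.1,-1,0,0,0,0.15,-1,0,0,0,0.15,-1,0,0,0,0.15]
}}

```text
time: 33.08
tool_pos: [0.6119, -0.1318, 0.0769]
ee_rot: [2.129, 2.309, 0.007]
contact_force: [4.5, 4.6, 2.3]
width: 0.126
grasp_force: 60.3
```

Run:
```python
from h import *
p,s=pose();p[3]%=360;print(np.round(p,4),s["contact_force"],s["ft_torque"],s["qpos"][5])
```

```text
[ 6.11900e-01 -1.31800e-01  7.69000e-02  9.46562e+01] [4.45491012 4.57945565 2.30266126] [ 1.0208219  -0.81789058  0.22246628] 1.275940037096067
```

>>> {"fn": "arm_command", "kwargs": {
  "increments": [-1,0,0,0,0.1,-1,0,0,0,0.15,-1,0,0,0,0.15,-1,0,0,0,0.15]
}}

```text
time: 33.42
tool_pos: [0.6121, -0.132, 0.0769]
ee_rot: [2.26, 2.18, 0.007]
contact_force: [4.1, 3.0, 1.2]
width: 0.128
grasp_force: 60.7
```

Run:
```python
from h import *
p,s=pose();p[3]%=360;print(np.round(p,4),s["contact_force"],s["ft_torque"],s["qpos"][5])
```

```text
[ 6.12100e-01 -1.32000e-01  7.69000e-02  8.79583e+01] [4.1245999  3.02587767 1.18477903] [ 0.78251827 -0.97631934  0.69571812] 1.392786466262569
```

>>> {"fn": "arm_command", "kwargs": {
  "increments": [-1,0,0,0,0,-1,0,0,0,-0.1,-1,0,0,0,-0.18,-1,0,0,0,-0.18,-1,0,0,0,-0.18]
}}

```text
time: 33.83
tool_pos: [0.6118, -0.1319, 0.0769]
ee_rot: [2.101, 2.334, 0.007]
contact_force: [2.7, 4.3, 2.3]
width: 0.133
grasp_force: 60.3
```

Run:
```python
from h import *
p,s=pose();p[3]%=360;print(np.round(p,4),s["contact_force"],s["ft_torque"],s["qpos"][5])
```

```text
[ 6.11800e-01 -1.31900e-01  7.69000e-02  9.60047e+01] [2.72510273 4.25794567 2.27593609] [ 0.94760311 -0.84851245  0.13307313] 1.2522778367275358
```

>>> {"fn": "arm_command", "kwargs": {
  "increments": [-1,0,0,-0.015,0,-1,0,0,-0.03,0,-1,0,0,-0.06,0,-1,0,0,-0.1125,0,-1,0,0,-0.1125,0]
}}

```text
time: 34.25
tool_pos: [0.6127, -0.1336, 0.1734]
ee_rot: [2.098, 2.327, 0.007]
contact_force: [0.5, -0.8, 1.1]
width: 0.125
grasp_force: 60.5
```

>>> {"fn": "arm_command", "kwargs": {
  "increments": [-1,-0.07,0,0,0,-1,-0.07,0,0,0,-1,-0.07,0,0,0,-1,-0.07,0,0,0,-1,-0.07,0,0,0]
}}

```text
time: 34.67
tool_pos: [0.6156, -0.1884, 0.1655]
ee_rot: [-2.103, -2.332, 0.0]
contact_force: [-0.3, -0.5, -0.9]
width: 0.125
grasp_force: 60.5
```

Run:
```python
from h import *
p,s=pose();p[3]%=360;print(np.round(p,4),s["width"],s["grasp_force"])
im,P=cloud("wrist")
print("box",top(P,.027,.0335,(.6127,-.132),.08),"knob",top(P,.050,.0575,(.6127,-.132),.04))
m=masks(im)["red"];
q=P[m&(P[...,2]>.02)&(np.hypot(P[...,0]-.6127,P[...,1]+.132)<.06)]
for z in(.05,.02):
    w=q[q[:,2]>z] if z>.03 else q[q[:,2]<.04]
    if len(w): d=w.mean(0)-[.6127,-.132,0];print(len(w),d,np.degrees(np.arctan2(d[1],d[0])))
H=hsv(im);g=(H[...,0]>45)&(H[...,0]<80)&(H[...,1]>120)&(np.hypot(P[...,0]-.6127,P[...,1]+.132)<.06)
d=P[g].mean(0)-[.6127,-.132,0];print("green",g.sum(),np.degrees(np.arctan2(d[1],d[0])))
plan([(.4621,-.3138,.12,204.1)],p)
```

```text
[ 0.6156 -0.1884  0.1655 95.9056] 0.12535539472748947 60.45966982841492
box ([612.86, -131.91, 90.14, 89.7, 7.87, 612.1, -126.59, 30.47], 11262) knob ([613.1, -131.96, 45.02, 45.11, 38.92, 612.99, -131.55, 54.36], 3044)
496 [ 0.00307209 -0.0470665   0.17735785] -86.26553351778047
94 [0.03584951 0.00491892 0.03314334] 7.812788912990165
green 293 -83.95819319824703
[-0.034, -0.0517, 0.0142, -0.6011] -> [ 0.577 -0.22   0.154] 123.0 rows 3.8
[-0.0068, -0.0616, 0.0142, -0.6011] -> [ 0.539 -0.251  0.143] 150.0 rows 3.8
[0.0219, -0.0579, 0.0142, -0.6011] -> [ 0.5   -0.282  0.131] 177.1 rows 3.8
[0.0459, -0.0416, 0.0142, -0.6011] -> [ 0.462 -0.314  0.12 ] 204.1 rows 3.8
```

Run:
```python
from h import *
im,P=cloud("wrist");m=masks(im)["red"]&(P[...,2]>.045)&(P[...,2]<.062)&(np.hypot(P[...,0]-.6127,P[...,1]+.132)<.03)
d=P[m].mean(0)-[.6129,-.132,0];print(m.sum(),d,np.degrees(np.arctan2(d[1],d[0])))
# held key top
m=masks(im)["red"]&(P[...,2]>.12);print(np.median(P[m],0),cv2.minAreaRect((P[m&(P[...,2]>np.nanpercentile(P[m][:,2],50)-.002)][:,:2]*1000).astype(np.float32)),pose()[0])
```

```text
20 [ 0.00594243 -0.01867664  0.05492577] -72.35025502788064
[ 0.61651954 -0.18560221  0.1834128 ] ((615.9953002929688, -188.72726440429688), (10.619216918945312, 32.11464309692383), 7.5482563972473145) [np.float64(0.6156689280913196), np.float64(-0.18797635924031075), np.float64(0.16584842178010936), np.float64(95.96131899996168)]
```

Switch confirmed at the stop (mark at -72.4°, 1.40 rad). Return the key to the stand.

>>> {"fn": "arm_command", "kwargs": {
  "increments": [-1,-0.034,-0.0517,0.0142,-0.6011,-1,-0.034,-0.0517,0.0142,-0.6011,-1,-0.034,-0.0517,0.0142,-0.6011,-1,-0.034,-0.0517,0.0142,-0.6011,-1,-0.034,-0.0517,0.0142,-0.6011]
}}

```text
time: 35.18
tool_pos: [0.5773, -0.2194, 0.1549]
ee_rot: [-1.496, -2.763, -0.0]
contact_force: [0.1, -0.0, -1.1]
width: 0.131
grasp_force: 60.5
```

>>> {"fn": "arm_command", "kwargs": {
  "increments": [-1,-0.0068,-0.0616,0.0142,-0.6011,-1,-0.0068,-0.0616,0.0142,-0.6011,-1,-0.0068,-0.0616,0.0142,-0.6011,-1,-0.0068,-0.0616,0.0142,-0.6011,-1,-0.0068,-0.0616,0.0142,-0.6011]
}}

```text
time: 35.6
tool_pos: [0.5391, -0.251, 0.1436]
ee_rot: [0.812, 3.035, 0.0]
contact_force: [-0.4, 0.7, 0.1]
width: 0.132
grasp_force: 60.5
```

>>> {"fn": "arm_command", "kwargs": {
  "increments": [-1,0.0219,-0.0579,0.0142,-0.6011,-1,0.0219,-0.0579,0.0142,-0.6011,-1,0.0219,-0.0579,0.0142,-0.6011,-1,0.0219,-0.0579,0.0142,-0.6011,-1,0.0219,-0.0579,0.0142,-0.6011]
}}

```text
time: 36.02
tool_pos: [0.5009, -0.2826, 0.1322]
ee_rot: [0.083, 3.14, 0.0]
contact_force: [0.7, -0.9, -0.3]
width: 0.129
grasp_force: 60.5
```

>>> {"fn": "arm_command", "kwargs": {
  "increments": [-1,0.0459,-0.0416,0.0142,-0.6011,-1,0.0459,-0.0416,0.0142,-0.6011,-1,0.0459,-0.0416,0.0142,-0.6011,-1,0.0459,-0.0416,0.0142,-0.6011,-1,0.0459,-0.0416,0.0142,-0.6011]
}}

```text
time: 36.43
tool_pos: [0.4626, -0.314, 0.1208]
ee_rot: [-0.652, 3.073, -0.0]
contact_force: [-0.4, -0.9, 0.2]
width: 0.129
grasp_force: 60.5
```

>>> {"fn": "arm_command", "kwargs": {
  "increments": [-1,0,0,0,0,-1,0,0,0,0,-1,0,0,0,0,-1,0,0,0,0,-1,0,0,0,0]
}}

```text
time: 36.85
tool_pos: [0.4626, -0.3141, 0.1208]
ee_rot: [-0.655, 3.073, -0.0]
contact_force: [0.0, -0.4, -0.7]
width: 0.126
grasp_force: 60.5
```

Run:
```python
from h import *
im,P=cloud("wrist")
m=masks(im)["red"]&(P[...,2]>.1)&(np.hypot(P[...,0]-.4621,P[...,1]+.3138)<.03)
zt=np.percentile(P[m][:,2],60);k=m&(abs(P[...,2]-zt)<.002)
print(zt,k.sum(),cv2.minAreaRect((P[k][:,:2]*1000).astype(np.float32)))
print(top(P,.031,.0365,(.463,-.313),.05))
p=pose()[0];p[3]%=360;print(np.round(p,4))
plan([(.4621,-.3138,.082,204.1)],p)
```

```text
0.13869801090440304 101 ((460.2280578613281, -314.724365234375), (20.357393264770508, 7.709465980529785), 23.298940658569336)
([463.71, -312.51, 59.93, 60.42, 23.84, 456.4, -318.51, 34.53], 6529)
[ 4.626000e-01 -3.141000e-01  1.208000e-01  2.040748e+02]
[0.0004, 0.0006, 0.0485, -0.0006] -> [ 0.462 -0.314  0.082] 204.1 rows 0.9
```

>>> {"fn": "arm_command", "kwargs": {
  "increments": [-1,0.0004,0.0006,0.0485,0,-1,0.0004,0.0006,0.0485,0,-1,0.0004,0.0006,0.0485,0,-1,0.0004,0.0006,0.0485,0,-1,0.0004,0.0006,0.0485,0]
}}

```text
time: 37.32
tool_pos: [0.4627, -0.3144, 0.0836]
ee_rot: [-0.656, 3.071, -0.002]
contact_force: [0.1, -0.9, -0.3]
width: 0.132
grasp_force: 60.5
```

>>> {"fn": "arm_command", "kwargs": {
  "increments": [-1,0,0,0.004,0,-1,0,0,0.008,0,-1,0,0,0.013,0,-1,0,0,0.015,0,-1,0,0,0.015,0]
}}

```text
time: 37.73
tool_pos: [0.4617, -0.3137, 0.0694]
ee_rot: [0.656, -3.072, -0.001]
contact_force: [0.2, 0.7, -0.9]
width: 0.132
grasp_force: 60.5
```

In the slot with no force. Lower until seated (0.0568).

>>> {"fn": "arm_command", "kwargs": {
  "increments": [-1,0,0,0.005,0,-1,0,0,0.01,0,-1,0,0,0.015,0,-1,0,0,0.017,0,-1,0,0,0.017,0]
}}

```text
time: 38.15
tool_pos: [0.4619, -0.3138, 0.0568]
ee_rot: [-0.656, 3.072, -0.0]
contact_force: [-1.8, 1.9, 4.7]
width: 0.132
grasp_force: 61.2
```

>>> {"fn": "arm_command", "kwargs": {
  "increments": [-1,0,0,0,0,-0.5,0,0,0,0,-0.3,0,0,0,0,0,0,0,0,0,0,0,0,0,0]
}}

```text
time: 38.57
tool_pos: [0.4619, -0.3138, 0.0562]
ee_rot: [0.656, -3.072, -0.0]
contact_force: [0.3, 0.0, 1.1]
width: 0.5
grasp_force: 0.0
```

>>> {"fn": "arm_command", "kwargs": {
  "increments": [0,0,0,-0.03,0,0,0,0,-0.08,0,0,0,0,-0.13,0,0,0,0,-0.18,0,0,0,0,-0.18,0]
}}

```text
time: 38.98
tool_pos: [0.4645, -0.3156, 0.2089]
ee_rot: [-0.655, 3.064, -0.013]
contact_force: [0.7, -0.7, 0.3]
width: 0.5
grasp_force: 0.0
```

>>> {"fn": "arm_command", "kwargs": {
  "increments": [0,0,0,0,0,0,0,0,0,0,0,0,0,0,0]
}}

```text
time: 39.23
tool_pos: [0.4614, -0.3135, 0.1988]
ee_rot: [0.656, -3.071, -0.003]
contact_force: [0.6, 0.5, -0.4]
width: 0.498
grasp_force: 0.0
```

Run:
```python
from h import *
im,P=cloud("wrist");print(top(P,.069,.08,(.463,-.313),.03),top(P,.031,.0365,(.463,-.313),.05))
for c in("side","scene"):
    im,P=cloud(c);m=masks(im)
    for b in blobs(im,P,m["blue"],20): print(c,*[round(float(x),4) for x in b[:6]],b[6])
    for x,y in((.609,.054),(.6035,.1125),(.6012,.1714)):
        k=m["blue"]&(abs(P[...,2]-.03)<.02)&(np.hypot(P[...,0]-x,P[...,1]-y)<.035);print((x,y),k.sum(),np.median(P[k][:,2]) if k.any() else 0)
cv2.imwrite("pics/end.png",im["color"][:,:,::-1]); print(pose()[1]["time"])
```

```text
([463.34, -312.11, 33.7, 11.38, 23.85, 462.55, -312.49, 74.28], 711) ([464.06, -312.32, 60.65, 60.23, 23.95, 459.87, -315.67, 34.53], 3815)
side 0.1719 0.0224 -0.262 694.0093 37.5291 86.1711 136
side 0.0271 0.6254 0.064 51.9143 22.4938 -34.5923 32
side 0.0273 0.585 0.047 38.0572 19.6056 -77.9008 52
side 0.0267 0.6257 0.1187 51.9525 20.0461 -47.6391 31
side 0.0271 0.581 0.112 41.4001 22.9864 77.0959 47
side 0.0264 0.6163 0.1816 48.5145 24.1628 -35.2138 42
side 0.027 0.5772 0.1672 39.0867 19.9269 -82.3996 67
(0.609, 0.054) 65 0.02726084040657384
(0.6035, 0.1125) 67 0.02699801902636023
(0.6012, 0.1714) 85 0.026909504100504522
scene 0.1777 0.0079 -0.595 42.2745 19.265 -32.8169 55
(0.609, 0.054) 0 0
(0.6035, 0.1125) 0 0
(0.6012, 0.1714) 1 0.029944191005342624
39.3833
```

View pics/end.png

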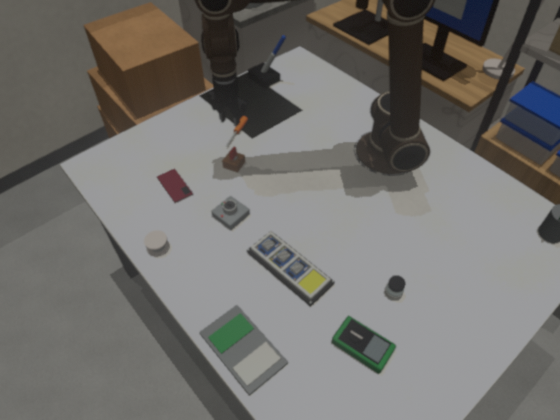

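The final picture shows boards in nests 0–2 at (245–268, 268–297), nest 3 empty, and the key in its stand at (158,234). No other board is on the table and the bystanders have not moved. I hand the job in.

```bash
python3 -c "
from station import manip
print(manip.job_done())"
```

```text
the job is handed in; nothing more can be done
None
```

I handed in the job at about 39 s with all three boards pressed home in nests 0–2 (only three were present), the switch turned to its stop at about 1.40 rad, the key fully back in its stand, and the bystanders where they were; the hand-in returned no verdict.

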